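# Stack the jar display on a market stall

## Robot

A 6-joint arm with a two-finger parallel gripper is mounted at the origin on the work surface. World frame = base frame: x ahead of the robot, y to its left, z up, the work surface at z = 0. Lengths are in m, angles in rad, forces in N, time in s.
With the tool pointing down it reaches from about 0.4 to 0.825 m from the base axis. Payload 7 kg.
Tool frame: the origin (TCP) lies at the centre of the arm's flange, where the gripper is bolted on; the fingertips stand 178 mm ahead of it and the grasp point (between the pads) lies 159 mm ahead of it; x points along the fingers, y is the direction in which the jaws open and shut, and the axes are right-handed (so a half turn about x gives the same grasp; the last joint's range is limited). The gripper opens to 88 mm and grips with 3 to 60 N. Pads are 19 mm wide; open, the fingers measure 130 mm over their backs; the gripper's body (78 mm by 193 mm) begins 47 mm behind the grasp point.
Start: joints at [-1.052, 0.359, 0.012, 0, -1.224, -0.288], TCP at [0.154, -0.657, 0.405] pointing down, gripper open.
Joint ranges: [-3.07, 3.07], [-1.43, 2.12], [-1.02, 1.25], [-3.03, 1.67], [-3.05, -0], [-3.03, 3.03]. Speed limits (rad/s): [2.39, 2.39, 3.01, 3.14, 3.14, 3.14].

## Interface

Orientations are given as [roll, pitch, yaw] about the fixed x, y, z axes, in that order (R = Rz(yaw) Ry(pitch) Rx(roll)).
In Python, from station import status, viewer, arm gives the robot as it stands. The module is installed in compiled form; this text tells all that it offers.
- The arm moves only by the tool apply_moves, never from a script. Its argument "commands" is a list of rows, each an object of numbers: "dx", "dy", "dz": the shift along the world's x, y, z in mm; "spin": the turn about the world's z in degrees; "hand": the closure, from 0 (fully open) to 1 (shut). A call has exactly 5 rows; each row shifts and turns the commanded pose from where the row before left it; what a row does not reach is not made up. A row lasts 1/8 s, in which the tool goes at most 62.5 mm and 10.7 degrees, less where a joint would pass 70% of its speed; a pose out of reach is approached as far as the arm can. A call is refused whole if a number of a shift passes 62.5 or a number of a turn 10.7, either way. A call with a gripper value outside its range is refused whole. The fingers move at their own pace and stop on an object; "grip_force" is the grip in N (left out, the last holds). Time passes only in rows, so rows that do not move let the fingers close, or fill a call up. It gives the time, the measured TCP pose, the force and the opening at its end, in the units of the state.
- status.get_state(): the state, without advancing time (a new reading comes with each control period).
- viewer.grab_frame(name): name is "side" or "top" or "wrist"; returns the picture (480x640x3 uint8, red, green, blue); there is no depth.
- viewer.camera_info(name): a dict with "fx", "fy", "cx", "cy" (pixels), "eye" and "attitude" of the camera in the world; the wrist camera has in their place "T_tool_cam" (4x4, takes a point from camera to tool coordinates, whose origin is the TCP and whose axes are the tool frame's). Camera axes: x right, y up, looking along -z (the intrinsics and any distortion apply to the point x, -y, -z); pixel columns grow to the right and rows downward; lengths in m; the calibration is good to about 2 mm. A picture is of the moment at which its call begins: read the wrist's pose just before it. camera_info takes no time and is no camera call.
- arm.job_done(): hands the job in, once; it reports no verdict.
The state is a dict: "t": time; "q": joint angles; "qd": joint speeds; "joint_efforts": joint torques, N m; "eef_pos": TCP position; "ee_rot": TCP orientation; "force": force on the tool from outside, world axes, zero at the start; "moment": the same for the moment, N m; "width": finger opening in m.
Only numpy, scipy, OpenCV 4.12 (cv2) and the standard library are available. Lean on these libraries where they do the work, as an engineer would, in place of code of your own. Each camera call takes 0.05 s, during which the arm holds its last target.

## Task

Set up the jar display: stack the three round jars in one tower on the round wooden board and the two square jars in one tower on the square wooden board, in each tower the largest jar at the bottom and the smallest on top. They are glass: set each one down gently, never letting it drop, so that it stands upright and centred on what is under it; leave the bowl, the bottle and the gift box where they are, standing as they stand.

Things in the scene. Friction and masses are not known exactly. Their poses are not given: they have to be found in the camera images.
- round_large_center (a point): The largest of the three round jars of caramel spread (closed, rigid, 0.06 to 0.35 kg, brown with a blank paper label): straight-sided, 66 mm in diameter, 60 mm tall; its flat black lid is the top 14 mm and only 3 mm narrower. It stands upright on the cloth, z axis up. The point is its centre, half-way up (30 mm above its underside).
- round_medium_center (a point): The middle-sized of the three round jars of caramel spread (closed, rigid, 0.06 to 0.35 kg, brown with a blank paper label): straight-sided, 54 mm in diameter, 50 mm tall; its flat black lid is the top 14 mm and only 3 mm narrower. It stands upright on the cloth, z axis up. The point is its centre, half-way up (25 mm above its underside).
- round_small_center (a point): The smallest of the three round jars of caramel spread (closed, rigid, 0.06 to 0.35 kg, brown with a blank paper label): straight-sided, 42 mm in diameter, 40 mm tall; its flat black lid is the top 14 mm and only 3 mm narrower. It stands upright on the cloth, z axis up. The point is its centre, half-way up (20 mm above its underside).
- square_large_center (a point): The larger of the two square jars of caramel spread (closed, rigid, 0.06 to 0.35 kg, brown with a blank paper label): square body 60 x 60 mm, 60 mm tall over all; the top 13 mm is a flat round black lid 50 mm across, the body below it is 47 mm high; x and y axes are square to its sides. It stands upright on the cloth, z axis up. The point is its centre, half-way up (30 mm above its underside).
- square_small_center (a point): The smaller of the two square jars of caramel spread (closed, rigid, 0.06 to 0.35 kg, brown with a blank paper label): square body 44 x 44 mm, 46 mm tall over all; the top 13 mm is a flat round black lid 37 mm across, the body below it is 33 mm high; x and y axes are square to its sides. It stands upright on the cloth, z axis up. The point is its centre, half-way up (23 mm above its underside).
- round_board: Round wooden display board, fixed to the table, 110 mm in diameter, 16 mm thick. Origin at the centre of its underside, on the cloth; z up.
- square_board: Square wooden display board, fixed to the table, 100 x 100 mm, 16 mm thick. Origin at the centre of its underside, on the cloth; x and y along its sides, z up.
- bowl: White tasting bowl, empty, 90 mm across the rim, 35 mm high: not part of the job, stays where it is. Origin at the centre of its underside.
- bottle: Slim dark green bottle with a cork, 44 mm in diameter, 130 mm tall: not part of the job, stays where it is. Origin at the centre of its underside.
- gift_box: Flat cardboard gift box with a dark red band, 85 x 65 x 35 mm high: not part of the job, stays where it is. Origin at the centre of its underside.
Not all that is in view belongs to the job. What is shaped like the part that bears square_small_center but blue or turquoise is not meant.

How it is judged:
At the end, for the whole second after the job is handed in: On the round board the large, medium and small round jar, on the square board the large and small square jar, one on another: bottom jars within 15 mm of the board's centre, upper ones within 12 mm of the jar below, heights within 5 mm, upright within 0.1 rad, at rest (horizontal distance between round_large_center and round_board below 0.015 m and z of round_large_center in the frame of round_board between 0.041 and 0.051 m and angle between each of round_large_center, round_medium_center, round_small_center, square_large_center, square_small_center's own z axis and vertical below 0.1 rad and linear speed of each of round_large, round_medium, round_small, square_large, square_small below 0.02 m/s and angular speed of each of round_large, round_medium, round_small, square_large, square_small below 0.2 rad/s and horizontal distance between round_medium_center and round_large_center below 0.012 m and z of round_medium_center in the frame of round_board between 0.096 and 0.106 m and horizontal distance between round_small_center and round_medium_center below 0.012 m and z of round_small_center in the frame of round_board between 0.141 and 0.151 m and horizontal distance between square_large_center and square_board below 0.015 m and z of square_large_center in the frame of square_board between 0.041 and 0.051 m and horizontal distance between square_small_center and square_large_center below 0.012 m and z of square_small_center in the frame of square_board between 0.094 and 0.104 m); the robot touches nothing.
It fails at once if the tasting bowl is pushed more than 30 mm or tipped over (distance of bowl from where it was at the start of the episode above 0.03 m or angle between bowl's own z axis and vertical above 0.5 rad).
It fails at once if the bottle is pushed more than 30 mm or tipped over (distance of bottle from where it was at the start of the episode above 0.03 m or angle between bottle's own z axis and vertical above 0.5 rad).
It fails at once if the gift box is pushed more than 30 mm or tipped over (distance of gift_box from where it was at the start of the episode above 0.03 m or angle between gift_box's own z axis and vertical above 0.5 rad).
It fails at once if a jar is let fall or thrown (it moves faster than 0.7 m/s, a drop of 25 mm, while the fingers do not touch it) ((contact force between round_large and the fingers below 0.05 N and linear speed of round_large above 0.7 m/s) or (contact force between round_medium and the fingers below 0.05 N and linear speed of round_medium above 0.7 m/s) or (contact force between round_small and the fingers below 0.05 N and linear speed of round_small above 0.7 m/s) or (contact force between square_large and the fingers below 0.05 N and linear speed of square_large above 0.7 m/s) or (contact force between square_small and the fingers below 0.05 N and linear speed of square_small above 0.7 m/s)).
It also fails if it takes over 136 s, if anything falls off the work surface, if the arm or the gripper's body presses on something with over 40 N, if the wrist force passes 120 N, or if a joint passes its speed limit or range.

## Working session

There is one attempt and no reset: what is moved stays moved. The work goes in short steps, Python scripts to look and compute and a tool call to move; the robot and the scene stay as the last step left them, time stands still between calls to the robot, and variables do not carry over. Pictures are saved under pics/ and viewed, and the job is handed in when it is done.

Besides the shell and the picture viewer there is one more tool, called after "Request:" as a command line: name --argument value ..., lists and objects as JSON in quotes. apply_moves: Moves the arm, as the interface text tells. Its arguments: {"type":"object","properties":{"commands":{"type":"array","items":{"type":"object","properties":{"dx":{"type":"number"},"dy":{"type":"number"},"dz":{"type":"number"},"spin":{"type":"number"},"hand":{"type":"number"}}}},"grip_force":{"type":"number"}},"required":["commands"]}

```bash
mkdir -p pics; python3 - <<'E'
from station import status, viewer, arm
import cv2
s=status.get_state()
for k,v in s.items(): print(k,v)
for n in ("side","top","wrist"):
    print(n,viewer.camera_info(n))
    f=viewer.grab_frame(n)
    cv2.imwrite(f"pics/{n}0.png",f[:,:,::-1])
E
```

```text
t 0.0
q [-1.05189247e+00  3.59402182e-01  1.10552077e-02 -3.60642512e-04
 -1.22413680e+00 -2.88089798e-01]
qd [-1.66956945e-05 -6.51791426e-04 -7.08906513e-04  1.77424668e-04
 -4.56012468e-04  4.71268634e-04]
joint_efforts [ 7.72927215e-04 -5.82726574e+01  2.93059230e+01  6.99738085e+00
  6.92600326e-03 -1.44515402e-04]
eef_pos [ 0.15436564 -0.6569043   0.40370908]
ee_rot [1.66064224 1.56907515 1.89133348]
force [ 0.00131787 -0.61447769 -0.37257954]
moment [ 0.03553081 -0.03553477 -0.00204984]
width 0.08772298356286974
side {'fx': 621.715151043051, 'fy': 621.715151043051, 'cx': 312.39687149478505, 'cy': 241.7092481656543, 'eye': array([-0.02569306,  1.21593435,  0.90639112]), 'attitude': array([ 1.00756447,  0.02298423, -2.67867937])}
top {'fx': 449.5355908843659, 'fy': 449.5355908843659, 'cx': 319.522287284251, 'cy': 232.75840320613474, 'eye': array([0.40211862, 0.06130852, 1.10393387]), 'attitude': array([ 0.18458736, -0.02509918, -1.55964866])}
wrist {'fx': 384.7381888746852, 'fy': 384.7381888746852, 'cx': 311.82867694561133, 'cy': 240.9158183231843, 'T_tool_cam': array([[ 6.37119602e-05,  2.82292732e-01, -9.59328312e-01,
         1.93941262e-02],
       [ 9.99999818e-01, -5.94112040e-04, -1.08410813e-04,
        -7.01047530e-04],
       [-6.00552085e-04, -9.59328130e-01, -2.82292718e-01,
        -7.51633554e-02],
       [ 0.00000000e+00,  0.00000000e+00,  0.00000000e+00,
         1.00000000e+00]])}
```

View pics/top0.png

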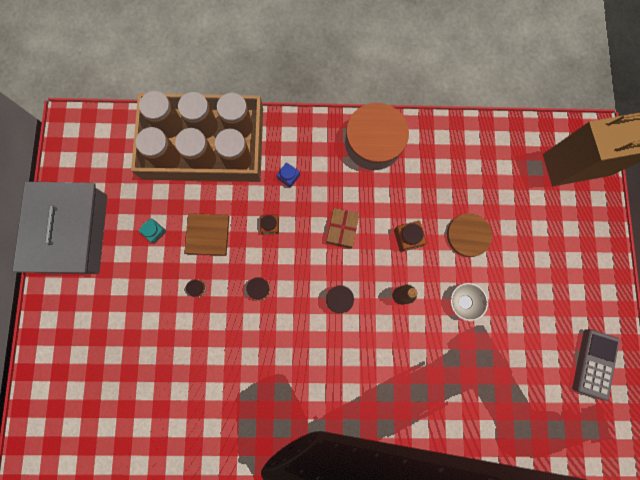

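View pics/side0.png

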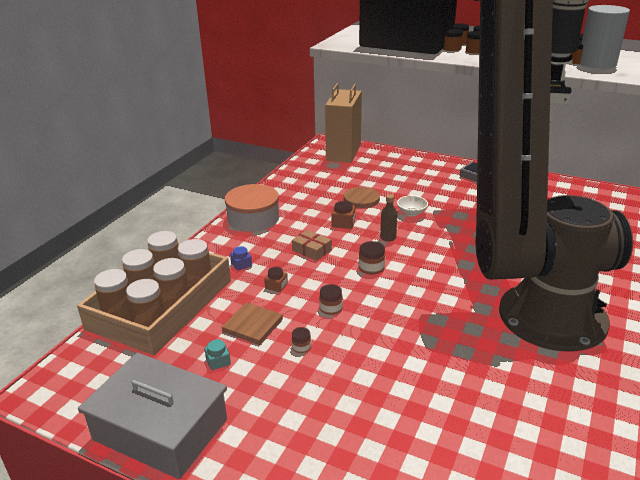

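View pics/wrist0.png

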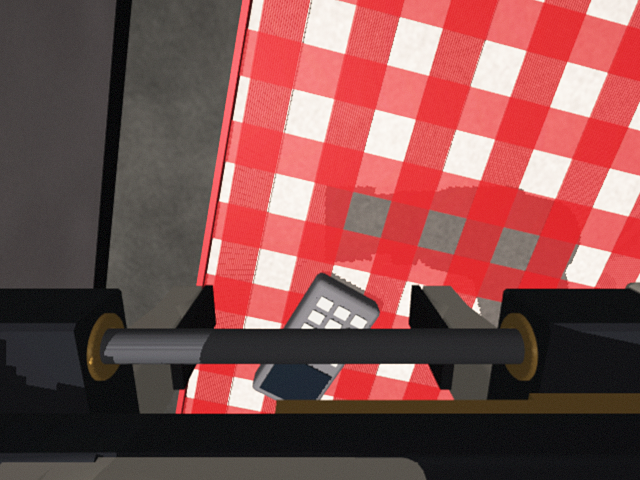

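```bash
cat > h.py <<'E'
import numpy as np
from scipy.spatial.transform import Rotation as R
from station import status, viewer, arm
import cv2
def cam(n,s=None):
    c=viewer.camera_info(n)
    if n=='wrist':
        s=s or status.get_state()
        T=np.eye(4);T[:3,:3]=R.from_euler('xyz',s['ee_rot']).as_matrix();T[:3,3]=s['eef_pos']
        M=T@c['T_tool_cam']; return c,M[:3,:3],M[:3,3]
    return c,R.from_euler('xyz',c['attitude']).as_matrix(),np.array(c['eye'])
def ray(n,u,v,z,C=None):
    c,Rm,e=C or cam(n)
    d=Rm@np.array([(u-c['cx'])/c['fx'],-(v-c['cy'])/c['fy'],-1.])
    return e+d*(z-e[2])/d[2]
def proj(n,p,C=None):
    c,Rm,e=C or cam(n)
    q=Rm.T@(np.asarray(p)-e); return c['cx']+c['fx']*q[0]/-q[2], c['cy']-c['fy']*q[1]/-q[2]
def crop(im,x0,y0,x1,y1,k,name):
    o=cv2.resize(im[y0:y1,x0:x1],None,fx=k,fy=k,interpolation=cv2.INTER_CUBIC)
    cv2.imwrite(name,o)
E
python3 - <<'E'
from h import *
im=cv2.imread('pics/top0.png')
crop(im,130,190,320,320,4,'pics/tc1.png')
crop(im,320,190,510,320,4,'pics/tc2.png')
for nm,u,v,z in [('rS',195,288,.04),('rM',257,289,.05),('rL',340,299,.06),('sS',269,224,.046),('sL',411,235,.06),('rB',470,235,.016),('sB',207,234,.016),('bowl',469,302,.035),('bott',411,290,.13),('gift',343,228,.035)]:
    print(nm,ray('top',u,v,z).round(3))
E
```

```text
rS [0.465 0.327 0.04 ]
rM [0.464 0.181 0.05 ]
rL [ 0.443 -0.012  0.06 ]
sS [0.619 0.158 0.046]
sL [ 0.595 -0.18   0.06 ]
rB [ 0.606 -0.337  0.016]
sB [0.598 0.311 0.016]
bowl [ 0.441 -0.32   0.035]
bott [ 0.461 -0.161  0.13 ]
gift [ 0.615 -0.02   0.035]
```

View pics/tc1.png

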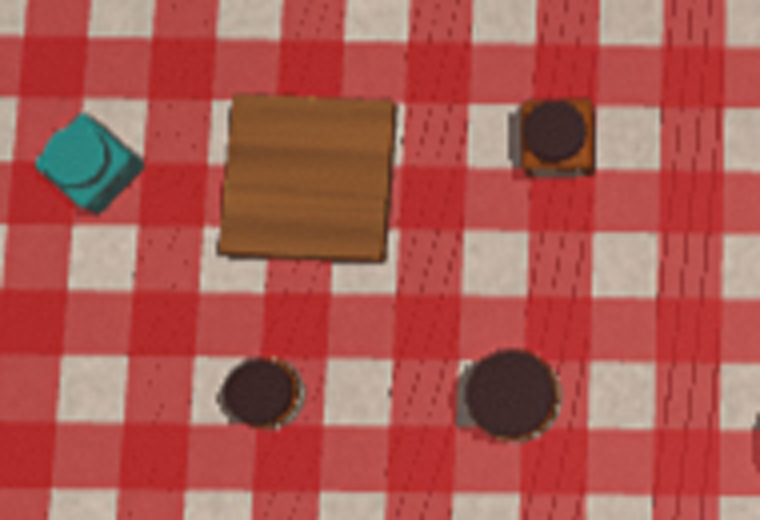

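View pics/tc2.png

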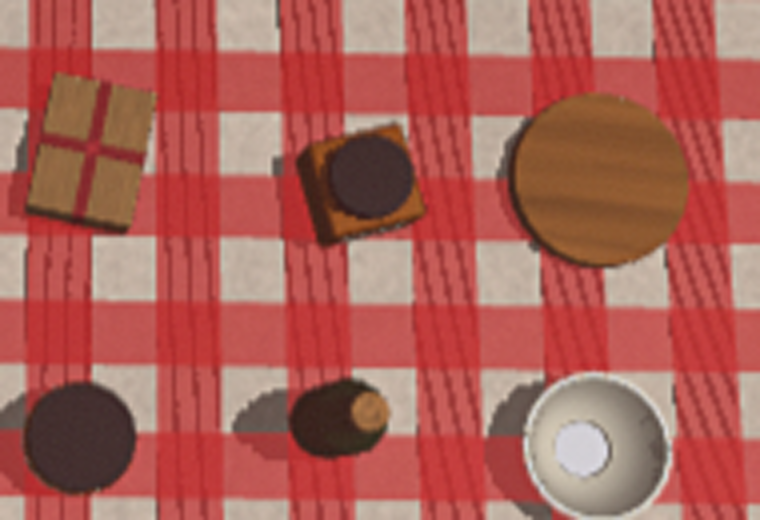

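```bash
python3 - <<'E'
from h import *
s=status.get_state()
print(R.from_euler('xyz',s['ee_rot']).as_matrix().round(3))
def P(u,v,k=0): 
    x0=130 if k==1 else 320
    return x0+(u+.5)/4-.5,190+(v+.5)/4-.5
for nm,k,u,v,z in [('sS',1,554,131,.046),('rS',1,258,392,.04),('rM',1,511,393,.05),('rL',2,80,437,.06),('sL',2,371,176,.06),('rB',2,601,179,.016),('bowl',2,597,445,.035),('cork',2,370,410,.13)]:
    print(nm,ray('top',*P(u,v,k),z)[:2].round(4))
c=[ray('top',*P(u,v,1),.016)[:2] for u,v in [(234,94),(396,102),(384,262),(219,254)]]
print('sB',np.mean(c,0),[np.linalg.norm(c[i]-c[(i+1)%4]).round(4) for i in range(4)],np.degrees(np.arctan2(*(c[0]-c[3])[::-1])))
c=[ray('top',*P(u,v,2),.035)[:2] for u,v in [(57,72),(157,92),(128,232),(26,211)]]
print('gift',np.mean(c,0),[np.linalg.norm(c[i]-c[(i+1)%4]).round(4) for i in range(4)])
# side cam check overlay
im=cv2.imread('pics/side0.png')
E
```

```text
[[-0.    -0.229  0.974]
 [ 0.001  0.974  0.229]
 [-1.     0.001 -0.   ]]
sS [0.6234 0.1605]
rS [0.466  0.3287]
rM [0.4666 0.1801]
rL [ 0.4433 -0.0107]
sL [ 0.5988 -0.1833]
rB [ 0.6074 -0.3371]
bowl [ 0.4433 -0.3196]
cork [ 0.4569 -0.1629]
sB [0.59824921 0.3121891 ] [np.float64(0.0996), np.float64(0.0996), np.float64(0.0998), np.float64(0.0995)] -1.5076827895411535
gift [ 0.61610009 -0.01932117] [np.float64(0.0623), np.float64(0.0887), np.float64(0.0627), np.float64(0.0884)]
```

```bash
python3 - <<'E'
from h import *
im=cv2.imread('pics/side0.png')
crop(im,200,170,440,370,3,'pics/sc.png')
E
```

```text
(no output)
```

View pics/sc.png

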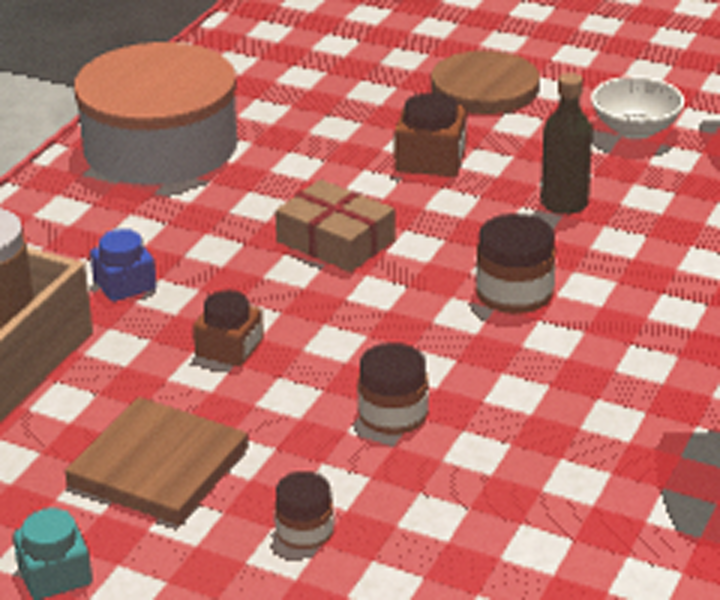

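Request:
apply_moves --commands '[{"dx": 28.5, "dy": 40, "dz": 0}, {"dx": 28.5, "dy": 40, "dz": 0}, {"dx": 28.5, "dy": 40, "dz": 0}, {"dx": 28.5, "dy": 40, "dz": 0}, {"dx": 28.5, "dy": 40, "dz": 0}]' --grip_force 20

```text
invalid input at $.commands[0]: expected keys dx, dy, dz, spin, hand
```

Request:
apply_moves --commands '[{"dx": 28.5, "dy": 45, "dz": 0}, {"dx": 28.5, "dy": 45, "dz": 0}, {"dx": 28.5, "dy": 45, "dz": 0}, {"dx": 28.5, "dy": 45, "dz": 0}, {"dx": 28.5, "dy": 45, "dz": 0}]'

```text
invalid input at $.commands[0]: expected keys dx, dy, dz, spin, hand
```

Request:
apply_moves --commands '[{"dx": 3, "dy": 50, "dz": -20}, {"dx": 0, "dy": 50, "dz": -20}, {"dx": 0, "dy": 50, "dz": -20}, {"dx": 0, "dy": 50, "dz": -20}, {"dx": 0, "dy": 20, "dz": -20}]'

```text
invalid input at $.commands[0]: expected keys dx, dy, dz, spin, hand
```

All five keys are needed in each row.

Request:
apply_moves --commands '[{"dx": 28.5, "dy": 40, "dz": 0, "spin": 0, "hand": 0}, {"dx": 28.5, "dy": 40, "dz": 0, "spin": 0, "hand": 0}, {"dx": 28.5, "dy": 40, "dz": 0, "spin": 0, "hand": 0}, {"dx": 28.5, "dy": 40, "dz": 0, "spin": 0, "hand": 0}, {"dx": 28.5, "dy": 40, "dz": 0, "spin": 0, "hand": 0}]' --grip_force 20

```text
t: 0.78
eef_pos: [0.2975, -0.4557, 0.4045]
ee_rot: [1.563, 1.571, 1.794]
force: [0.0, 0.6, 0.2]
width: 0.0879
```

Request:
apply_moves --commands '[{"dx": 28.5, "dy": 45, "dz": 0, "spin": 0, "hand": 0}, {"dx": 28.5, "dy": 45, "dz": 0, "spin": 0, "hand": 0}, {"dx": 28.5, "dy": 45, "dz": 0, "spin": 0, "hand": 0}, {"dx": 28.5, "dy": 45, "dz": 0, "spin": 0, "hand": 0}, {"dx": 28.5, "dy": 45, "dz": 0, "spin": 0, "hand": 0}]'

```text
t: 1.4
eef_pos: [0.4399, -0.2305, 0.4048]
ee_rot: [-0.257, 1.57, -0.026]
force: [0.6, 0.2, -0.3]
width: 0.0877
```

Request:
apply_moves --commands '[{"dx": 3, "dy": 50, "dz": -20, "spin": 0, "hand": 0}, {"dx": 0, "dy": 50, "dz": -20, "spin": 0, "hand": 0}, {"dx": 0, "dy": 50, "dz": -20, "spin": 0, "hand": 0}, {"dx": 0, "dy": 50, "dz": -20, "spin": 0, "hand": 0}, {"dx": 0, "dy": 20, "dz": -20, "spin": 0, "hand": 0}]'

```text
t: 2.02
eef_pos: [0.4422, -0.01, 0.3043]
ee_rot: [0.274, 1.57, 0.508]
force: [-0.4, 0.5, 0.8]
width: 0.0876
```

```bash
cat >> h.py <<'E'
def look(tag,pts):
    s=status.get_state(); C=cam('wrist',s)
    im=viewer.grab_frame('wrist')[:,:,::-1].copy()
    cv2.imwrite(f'pics/{tag}_raw.png',im)
    for p,r in pts:
        a=np.linspace(0,2*np.pi,60)
        q=np.array([proj('wrist',[p[0]+r*np.cos(t),p[1]+r*np.sin(t),p[2]],C) for t in a])
        cv2.polylines(im,[np.int32(q*16)],True,(0,255,0),1,cv2.LINE_AA,4)
    cv2.imwrite(f'pics/{tag}.png',im)
    print(s['t'],s['eef_pos'].round(4),s['width'],s['force'].round(2)); return im,C
E
python3 - <<'E'
from h import *
look('w1',[((.4433,-.0107,.06),.0315),((.4433,-.0107,.0),.033)])
E
```

```text
2.025 [ 0.4422 -0.01    0.3043] 0.08755072852062136 [-0.39  0.46  0.79]
```

View pics/w1.png

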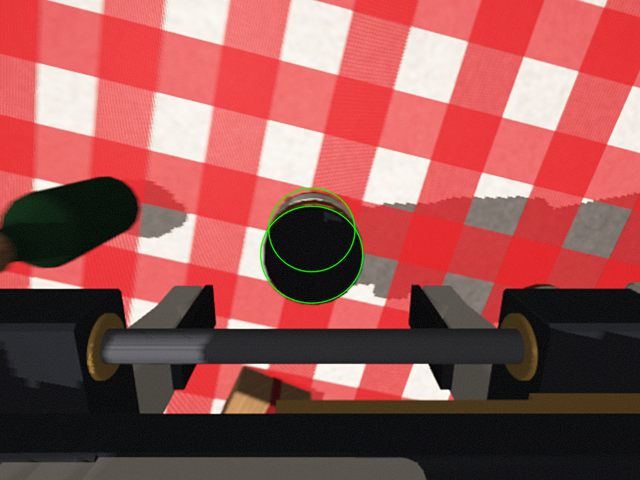

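Request:
apply_moves --commands '[{"dx": 1, "dy": 0, "dz": -30, "spin": 0, "hand": 0}, {"dx": 0, "dy": 0, "dz": -30, "spin": 0, "hand": 0}, {"dx": 0, "dy": 0, "dz": -30, "spin": 0, "hand": 0}, {"dx": 0, "dy": 0, "dz": -17, "spin": 0, "hand": 0}, {"dx": 0, "dy": 0, "dz": -9, "spin": 0, "hand": 0}]' --grip_force 25

```text
t: 2.7
eef_pos: [0.4432, -0.0123, 0.1878]
ee_rot: [-2.954, 1.569, -2.724]
force: [-0.2, 0.2, -0.0]
width: 0.0875
```

Request:
apply_moves --commands '[{"dx": 0, "dy": 0, "dz": 0, "spin": 0, "hand": 0.15}, {"dx": 0, "dy": 0, "dz": 0, "spin": 0, "hand": 0.25}, {"dx": 0, "dy": 0, "dz": 0, "spin": 0, "hand": 0.6}, {"dx": 0, "dy": 0, "dz": 0, "spin": 0, "hand": 1}, {"dx": 0, "dy": 0, "dz": 0, "spin": 0, "hand": 1}]'

```text
t: 3.32
eef_pos: [0.4437, -0.0119, 0.1893]
ee_rot: [0.1, 1.569, 0.331]
force: [-0.7, 1.4, 6.9]
width: 0.0658
```

Request:
apply_moves --commands '[{"dx": 0, "dy": 0, "dz": 4, "spin": 0, "hand": 1}, {"dx": 0, "dy": 0, "dz": 12, "spin": 0, "hand": 1}, {"dx": 0, "dy": 0, "dz": 25, "spin": 0, "hand": 1}, {"dx": 0, "dy": 0, "dz": 35, "spin": 0, "hand": 1}, {"dx": 0, "dy": 0, "dz": 30, "spin": 0, "hand": 1}]'

```text
t: 3.95
eef_pos: [0.4431, -0.0122, 0.2965]
ee_rot: [0.236, 1.57, 0.466]
force: [0.1, -0.2, -3.4]
width: 0.0658
```

Request:
apply_moves --commands '[{"dx": 2, "dy": -5, "dz": 35, "spin": 0, "hand": 1}, {"dx": 12, "dy": -24, "dz": 25, "spin": 0, "hand": 1}, {"dx": 20, "dy": -39, "dz": 10, "spin": 0, "hand": 1}, {"dx": 20, "dy": -39, "dz": 0, "spin": 0, "hand": 1}, {"dx": 20, "dy": -39, "dz": 0, "spin": 0, "hand": 1}]'

```text
t: 4.58
eef_pos: [0.5174, -0.1594, 0.3656]
ee_rot: [0.236, 1.57, 0.467]
force: [1.1, 0.8, -1.8]
width: 0.0659
```

Request:
apply_moves --commands '[{"dx": 20, "dy": -39, "dz": 0, "spin": 0, "hand": 1}, {"dx": 20, "dy": -39, "dz": 0, "spin": 0, "hand": 1}, {"dx": 20, "dy": -39, "dz": 0, "spin": 0, "hand": 1}, {"dx": 20, "dy": -39, "dz": -10, "spin": 0, "hand": 1}, {"dx": 10, "dy": -23, "dz": -20, "spin": 0, "hand": 1}]'

```text
t: 5.2
eef_pos: [0.6079, -0.339, 0.3352]
ee_rot: [-0.633, 1.57, -0.404]
force: [0.5, 0.1, -3.7]
width: 0.0652
```

```bash
python3 - <<'E'
from h import *
look('w2',[((.6074,-.3371,.016),.055),((.6074,-.3371,.0),.055)])
E
```

```text
5.2 [ 0.6079 -0.339   0.3352] 0.06521588879814993 [ 0.5   0.11 -3.7 ]
```

View pics/w2.png

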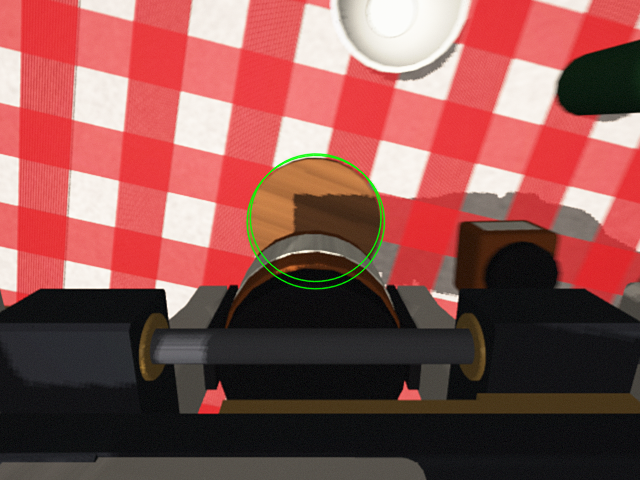

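Request:
apply_moves --commands '[{"dx": 0, "dy": 1, "dz": -30, "spin": 0, "hand": 1}, {"dx": 0, "dy": 1, "dz": -35, "spin": 0, "hand": 1}, {"dx": 0, "dy": 0, "dz": -30, "spin": 0, "hand": 1}, {"dx": 0, "dy": 0, "dz": -20, "spin": 0, "hand": 1}, {"dx": 0, "dy": 0, "dz": -8, "spin": 0, "hand": 1}]'

```text
t: 5.88
eef_pos: [0.6068, -0.3348, 0.2105]
ee_rot: [2.59, 1.568, 2.82]
force: [-1.0, 0.2, -2.8]
width: 0.0657
```

Request:
apply_moves --commands '[{"dx": 0, "dy": 0, "dz": -2, "spin": 0, "hand": 1}, {"dx": 0, "dy": 0, "dz": -1, "spin": 0, "hand": 1}, {"dx": 0, "dy": 0, "dz": -1, "spin": 0, "hand": 1}, {"dx": 0, "dy": 0, "dz": -1, "spin": 0, "hand": 1}, {"dx": 0, "dy": 0, "dz": 0, "spin": 0, "hand": 1}]'

```text
t: 6.5
eef_pos: [0.6074, -0.3351, 0.2068]
ee_rot: [-0.455, 1.571, -0.224]
force: [-0.5, -0.3, -2.7]
width: 0.0656
```

Request:
apply_moves --commands '[{"dx": 0, "dy": -2, "dz": 0, "spin": 0, "hand": 1}, {"dx": 0, "dy": 0, "dz": -1, "spin": 0, "hand": 1}, {"dx": 0, "dy": 0, "dz": -0.5, "spin": 0, "hand": 1}, {"dx": 0, "dy": 0, "dz": -0.5, "spin": 0, "hand": 1}, {"dx": 0, "dy": 0, "dz": 0, "spin": 0, "hand": 1}]'

```text
t: 7.12
eef_pos: [0.6074, -0.3372, 0.2054]
ee_rot: [-1.05, 1.57, -0.819]
force: [-4.0, 0.2, 5.0]
width: 0.0656
```

Request:
apply_moves --commands '[{"dx": 0, "dy": 0, "dz": 0, "spin": 0, "hand": 0.22}, {"dx": 0, "dy": 0, "dz": 0, "spin": 0, "hand": 0.15}, {"dx": 0, "dy": 0, "dz": 0, "spin": 0, "hand": 0}, {"dx": 0, "dy": 0, "dz": 0, "spin": 0, "hand": 0}, {"dx": 0, "dy": 0, "dz": 10, "spin": 0, "hand": 0}]'

```text
t: 7.75
eef_pos: [0.6071, -0.337, 0.2141]
ee_rot: [2.596, 1.569, 2.827]
force: [0.3, 0.1, 0.7]
width: 0.0877
```

Request:
apply_moves --commands '[{"dx": 0, "dy": 0, "dz": 30, "spin": 0, "hand": 0}, {"dx": 0, "dy": 0, "dz": 40, "spin": 0, "hand": 0}, {"dx": 0, "dy": 0, "dz": 30, "spin": 0, "hand": 0}, {"dx": 0, "dy": 30, "dz": 0, "spin": 0, "hand": 0}, {"dx": 0, "dy": 30, "dz": 0, "spin": 0, "hand": 0}]'

```text
t: 8.38
eef_pos: [0.6072, -0.2767, 0.3161]
ee_rot: [-0.382, 1.569, -0.152]
force: [0.1, 0.2, -0.0]
width: 0.0876
```

Next is the large square jar at about (0.599, -0.183), turned about 15°. I'll move above it and look.

Request:
apply_moves --commands '[{"dx": -2, "dy": 30, "dz": 0, "spin": 0, "hand": 0}, {"dx": -2, "dy": 30, "dz": 0, "spin": 0, "hand": 0}, {"dx": -2, "dy": 20, "dz": 0, "spin": 0, "hand": 0}, {"dx": -2, "dy": 12, "dz": 0, "spin": 0, "hand": 0}, {"dx": 0, "dy": 1, "dz": 0, "spin": 1.8, "hand": 0}]'

```text
t: 9.0
eef_pos: [0.5994, -0.1837, 0.315]
ee_rot: [-0.552, 1.571, -0.287]
force: [-0.0, -0.1, 0.5]
width: 0.0875
```

```bash
python3 - <<'E'
from h import *
im,C=look('w3',[((.5988,-.1833,.06),.025),((.6074,-.3371,.076),.0315)])
print((R.from_euler('xyz',status.get_state()['ee_rot']).as_matrix()).round(3))
o=cv2.imread('pics/w3_raw.png'); crop(o,220,170,420,320,4,'pics/w3c.png')
cv2.imwrite('pics/t3.png',viewer.grab_frame('top')[:,:,::-1])
crop(cv2.imread('pics/t3.png'),320,190,510,320,4,'pics/t3c.png')
E
```

```text
9.0 [ 0.5994 -0.1837  0.315 ] 0.08754076242650835 [-0.03 -0.14  0.53]
[[ 0.    -0.263  0.965]
 [-0.     0.965  0.263]
 [-1.    -0.     0.   ]]
```

View pics/w3.png

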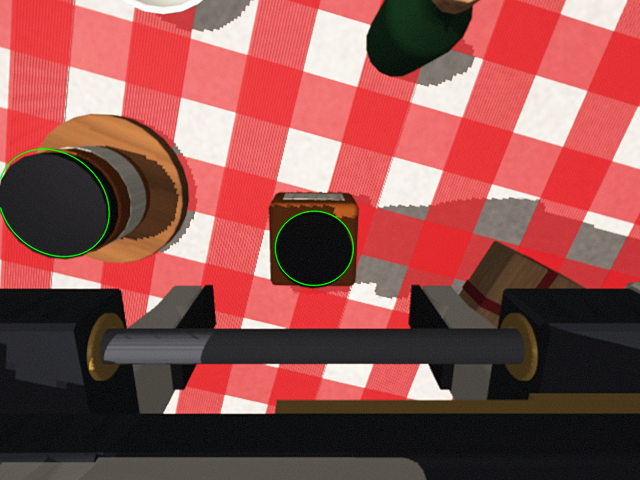

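View pics/w3c.png

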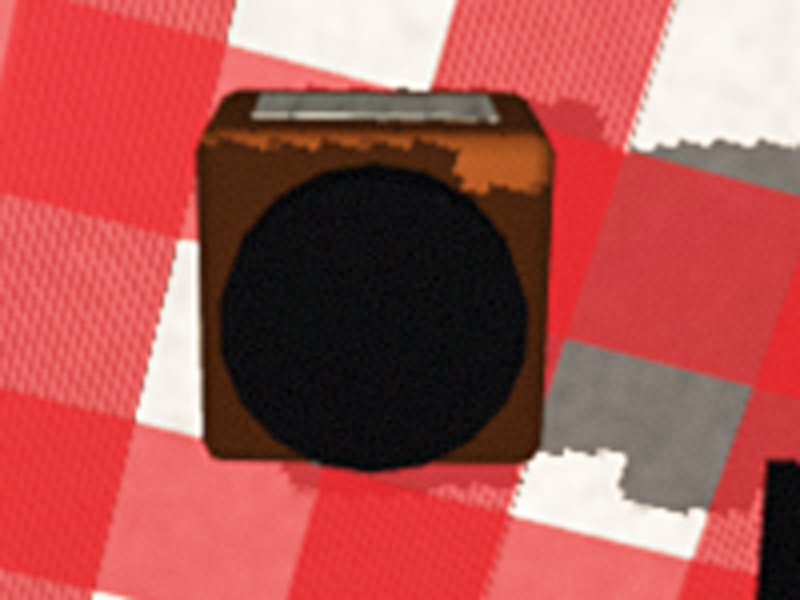

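View pics/t3c.png

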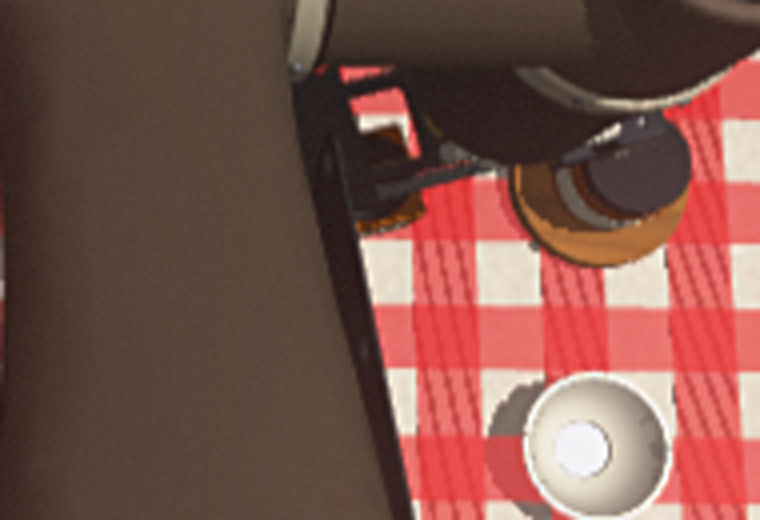

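Request:
apply_moves --commands '[{"dx": -0.5, "dy": 0, "dz": -32, "spin": 0, "hand": 0}, {"dx": 0, "dy": 0, "dz": -35, "spin": 0, "hand": 0}, {"dx": 0, "dy": 0, "dz": -30, "spin": 0, "hand": 0}, {"dx": 0, "dy": 0, "dz": -20, "spin": 0, "hand": 0}, {"dx": 0, "dy": 0, "dz": -10, "spin": 0, "hand": 0}]'

```text
t: 9.72
eef_pos: [0.5986, -0.1849, 0.1862]
ee_rot: [2.909, 1.569, -3.113]
force: [-0.4, 0.3, 0.1]
width: 0.0875
```

Request:
apply_moves --commands '[{"dx": 0, "dy": 0, "dz": 0, "spin": 0, "hand": 0.15}, {"dx": 0, "dy": 0, "dz": 0, "spin": 0, "hand": 0.27}, {"dx": 0, "dy": 0, "dz": 0, "spin": 0, "hand": 0.5}, {"dx": 0, "dy": 0, "dz": 0, "spin": 0, "hand": 1}, {"dx": 0, "dy": 0, "dz": 0, "spin": 0, "hand": 1}]'

```text
t: 10.35
eef_pos: [0.5991, -0.184, 0.1886]
ee_rot: [-0.316, 1.57, -0.054]
force: [-0.2, 1.0, 5.6]
width: 0.0601
```

Request:
apply_moves --commands '[{"dx": 0, "dy": 0, "dz": 4, "spin": 0, "hand": 1}, {"dx": 0, "dy": 0, "dz": 12, "spin": 0, "hand": 1}, {"dx": 0, "dy": 0, "dz": 25, "spin": 0, "hand": 1}, {"dx": 0, "dy": 0, "dz": 35, "spin": 0, "hand": 1}, {"dx": 0, "dy": 0, "dz": 30, "spin": 0, "hand": 1}]'

```text
t: 10.98
eef_pos: [0.5988, -0.1841, 0.2953]
ee_rot: [-0.41, 1.57, -0.148]
force: [0.3, -0.7, -2.6]
width: 0.0601
```

Request:
apply_moves --commands '[{"dx": 0, "dy": 20, "dz": 15, "spin": 0, "hand": 1}, {"dx": 0, "dy": 40, "dz": 5, "spin": -2, "hand": 1}, {"dx": 0, "dy": 45, "dz": 0, "spin": -2, "hand": 1}, {"dx": 0, "dy": 45, "dz": 0, "spin": -2, "hand": 1}, {"dx": 0, "dy": 45, "dz": 0, "spin": -2, "hand": 1}]'

```text
t: 11.6
eef_pos: [0.5982, 0.013, 0.3135]
ee_rot: [2.897, 1.57, 3.018]
force: [0.7, -0.1, -2.4]
width: 0.0597
```

Request:
apply_moves --commands '[{"dx": 0, "dy": 45, "dz": 0, "spin": -2, "hand": 1}, {"dx": 0, "dy": 45, "dz": 0, "spin": -2, "hand": 1}, {"dx": 0, "dy": 45, "dz": 0, "spin": -2, "hand": 1}, {"dx": 0, "dy": 45, "dz": 0, "spin": -2, "hand": 1}, {"dx": 0, "dy": 45, "dz": 0, "spin": -0.7, "hand": 1}]'

```text
t: 12.22
eef_pos: [0.5979, 0.238, 0.3134]
ee_rot: [-2.769, 1.57, -2.798]
force: [0.9, -0.0, -3.2]
width: 0.0597
```

Request:
apply_moves --commands '[{"dx": 0, "dy": 40, "dz": 0, "spin": 0, "hand": 1}, {"dx": 0, "dy": 25, "dz": 0, "spin": 0, "hand": 1}, {"dx": 0, "dy": 11, "dz": 0, "spin": 0, "hand": 1}, {"dx": 0, "dy": 0, "dz": 0, "spin": 0, "hand": 1}, {"dx": 0, "dy": 0, "dz": 0, "spin": 0, "hand": 1}]'

```text
t: 12.85
eef_pos: [0.5989, 0.3109, 0.3136]
ee_rot: [-2.399, 1.57, -2.429]
force: [-0.4, -1.1, -2.8]
width: 0.0599
```

```bash
cat >> h.py <<'E'
def sq(C,cx,cy,z,h,deg):
    a=np.radians(deg); c,s=np.cos(a),np.sin(a)
    return np.array([proj('wrist',[cx+c*x-s*y,cy+s*x+c*y,z],C) for x,y in [(h,h),(-h,h),(-h,-h),(h,-h)]])
E
python3 - <<'E'
from h import *
im,C=look('w4',[((.6234,.1605,.046),.0185)])
print((R.from_euler('xyz',status.get_state()['ee_rot']).as_matrix()).round(3))
cv2.polylines(im,[np.int32(sq(C,.5982,.3122,.016,.05,-1.5))],True,(0,255,0))
cv2.imwrite('pics/w4.png',im)
E
```

```text
12.85 [0.5989 0.3109 0.3136] 0.059947870217273935 [-0.44 -1.08 -2.85]
[[-0.    0.03  1.  ]
 [-0.    1.   -0.03]
 [-1.   -0.   -0.  ]]
```

View pics/w4.png

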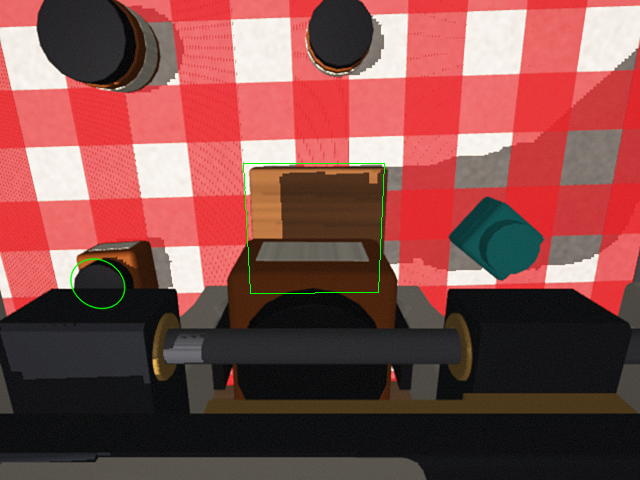

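Request:
apply_moves --commands '[{"dx": 0.5, "dy": 1, "dz": -20, "spin": 0, "hand": 1}, {"dx": 0, "dy": 1, "dz": -33, "spin": 0, "hand": 1}, {"dx": 0, "dy": 0, "dz": -28, "spin": 0, "hand": 1}, {"dx": 0, "dy": 0, "dz": -17, "spin": 0, "hand": 1}, {"dx": 0, "dy": 0, "dz": -6, "spin": 0, "hand": 1}]'

```text
t: 13.52
eef_pos: [0.5995, 0.3133, 0.2089]
ee_rot: [-2.314, 1.57, -2.344]
force: [0.3, 0.3, -2.7]
width: 0.0598
```

Request:
apply_moves --commands '[{"dx": 0, "dy": 0, "dz": -1, "spin": 0, "hand": 1}, {"dx": 0, "dy": 0, "dz": -1, "spin": 0, "hand": 1}, {"dx": 0, "dy": 0, "dz": -1, "spin": 0, "hand": 1}, {"dx": 0, "dy": 0, "dz": 0, "spin": 0, "hand": 1}, {"dx": 0, "dy": 0, "dz": 0, "spin": 0, "hand": 1}]'

```text
t: 14.15
eef_pos: [0.5994, 0.314, 0.2069]
ee_rot: [0.775, 1.571, 0.745]
force: [-0.6, -0.9, -3.3]
width: 0.0601
```

Request:
apply_moves --commands '[{"dx": 0, "dy": 0, "dz": -1, "spin": 0, "hand": 1}, {"dx": 0, "dy": 0, "dz": -0.7, "spin": 0, "hand": 1}, {"dx": 0, "dy": 0, "dz": -0.5, "spin": 0, "hand": 1}, {"dx": 0, "dy": 0, "dz": 0, "spin": 0, "hand": 1}, {"dx": 0, "dy": 0, "dz": 0, "spin": 0, "hand": 1}]'

```text
t: 14.78
eef_pos: [0.5994, 0.3139, 0.2047]
ee_rot: [0.39, 1.571, 0.361]
force: [-1.9, -0.5, 0.1]
width: 0.0597
```

Request:
apply_moves --commands '[{"dx": 0, "dy": 0, "dz": -0.4, "spin": 0, "hand": 1}, {"dx": 0, "dy": 0, "dz": 0, "spin": 0, "hand": 0.28}, {"dx": 0, "dy": 0, "dz": 0, "spin": 0, "hand": 0.2}, {"dx": 0, "dy": 0, "dz": 0, "spin": 0, "hand": 0}, {"dx": 0, "dy": 0, "dz": 0, "spin": 0, "hand": 0}]'

```text
t: 15.4
eef_pos: [0.5995, 0.3139, 0.204]
ee_rot: [0.494, 1.571, 0.465]
force: [0.0, 0.0, 0.6]
width: 0.0838
```

Request:
apply_moves --commands '[{"dx": 0, "dy": 0, "dz": 10, "spin": 0, "hand": 0}, {"dx": 0, "dy": 0, "dz": 30, "spin": 0, "hand": 0}, {"dx": 0, "dy": 0, "dz": 40, "spin": 0, "hand": 0}, {"dx": 0, "dy": 0, "dz": 20, "spin": 0, "hand": 0}, {"dx": 0, "dy": 0, "dz": 0, "spin": 0, "hand": 0}]'

```text
t: 16.02
eef_pos: [0.5998, 0.3142, 0.307]
ee_rot: [0.714, 1.566, 0.685]
force: [-0.3, 0.3, -0.4]
width: 0.0876
```

```bash
python3 - <<'E'
from h import *
im,C=look('w5',[((.5995,.3135,.076),.025)])
cv2.polylines(im,[np.int32(sq(C,.5982,.3122,.016,.05,-1.5))],True,(0,255,0))
cv2.imwrite('pics/w5.png',im)
E
```

```text
16.025 [0.5998 0.3142 0.307 ] 0.08757256464606486 [-0.31  0.31 -0.45]
```

View pics/w5.png

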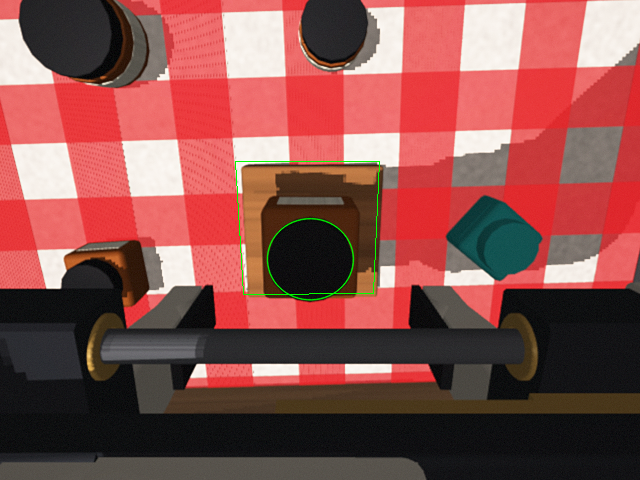

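Request:
apply_moves --commands '[{"dx": -33, "dy": -33, "dz": 0, "spin": 0, "hand": 0}, {"dx": -33, "dy": -33, "dz": 0, "spin": 0, "hand": 0}, {"dx": -33, "dy": -33, "dz": 0, "spin": 0, "hand": 0}, {"dx": -24, "dy": -25, "dz": 0, "spin": 0, "hand": 0}, {"dx": -10, "dy": -10, "dz": 0, "spin": 0, "hand": 0}]'

```text
t: 16.7
eef_pos: [0.465, 0.1785, 0.3035]
ee_rot: [-2.595, 1.569, -2.624]
force: [0.7, -0.1, -0.4]
width: 0.088
```

```bash
python3 - <<'E'
from h import *
im,C=look('w6',[((.4666,.1801,.05),.0255),((.6234,.1605,.046),.0185),((.466,.3287,.04),.0195)])
E
```

```text
16.7 [0.465  0.1785 0.3035] 0.08797519536895555 [ 0.73 -0.1  -0.43]
```

View pics/w6.png

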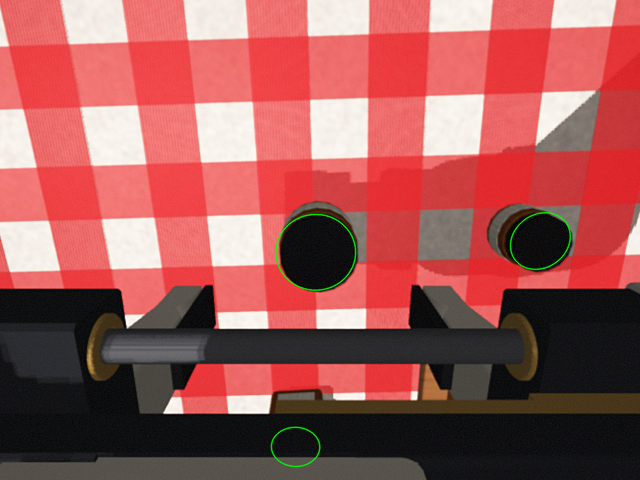

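Request:
apply_moves --commands '[{"dx": 1, "dy": 1, "dz": -30, "spin": 0, "hand": 0}, {"dx": 0.5, "dy": 0.5, "dz": -32, "spin": 0, "hand": 0}, {"dx": 0, "dy": 0, "dz": -30, "spin": 0, "hand": 0}, {"dx": 0, "dy": 0, "dz": -18, "spin": 0, "hand": 0}, {"dx": 0, "dy": 0, "dz": -9, "spin": 0, "hand": 0}]'

```text
t: 17.38
eef_pos: [0.4682, 0.1818, 0.1835]
ee_rot: [-2.311, 1.569, -2.34]
force: [-0.1, 0.2, 0.1]
width: 0.088
```

Request:
apply_moves --commands '[{"dx": 0, "dy": 0, "dz": 0, "spin": 0, "hand": 0.2}, {"dx": 0, "dy": 0, "dz": 0, "spin": 0, "hand": 0.35}, {"dx": 0, "dy": 0, "dz": 0, "spin": 0, "hand": 0.6}, {"dx": 0, "dy": 0, "dz": 0, "spin": 0, "hand": 1}, {"dx": 0, "dy": 0, "dz": 0, "spin": 0, "hand": 1}]'

```text
t: 18.0
eef_pos: [0.4681, 0.1816, 0.1857]
ee_rot: [0.73, 1.57, 0.701]
force: [-0.9, 0.2, 5.3]
width: 0.0537
```

Request:
apply_moves --commands '[{"dx": 0, "dy": 0, "dz": 4, "spin": 0, "hand": 1}, {"dx": 0, "dy": 0, "dz": 12, "spin": 0, "hand": 1}, {"dx": 0, "dy": 0, "dz": 30, "spin": 0, "hand": 1}, {"dx": 0, "dy": 0, "dz": 40, "spin": 0, "hand": 1}, {"dx": 0, "dy": 0, "dz": 40, "spin": 0, "hand": 1}]'

```text
t: 18.62
eef_pos: [0.4676, 0.1811, 0.3129]
ee_rot: [-2.461, 1.571, -2.49]
force: [0.4, 0.5, -1.1]
width: 0.053
```

Request:
apply_moves --commands '[{"dx": 12, "dy": -20, "dz": 25, "spin": 0, "hand": 1}, {"dx": 20, "dy": -40, "dz": 15, "spin": 0, "hand": 1}, {"dx": 20, "dy": -45, "dz": 5, "spin": 0, "hand": 1}, {"dx": 20, "dy": -45, "dz": 0, "spin": 0, "hand": 1}, {"dx": 20, "dy": -45, "dz": 0, "spin": 0, "hand": 1}]'

```text
t: 19.25
eef_pos: [0.56, -0.0152, 0.357]
ee_rot: [0.465, 1.57, 0.436]
force: [1.2, 0.3, -1.2]
width: 0.0535
```

Request:
apply_moves --commands '[{"dx": 10, "dy": -45, "dz": 0, "spin": 0, "hand": 1}, {"dx": 10, "dy": -45, "dz": 0, "spin": 0, "hand": 1}, {"dx": 8, "dy": -45, "dz": 0, "spin": 0, "hand": 1}, {"dx": 8, "dy": -45, "dz": 0, "spin": 0, "hand": 1}, {"dx": 6, "dy": -45, "dz": 0, "spin": 0, "hand": 1}]'

```text
t: 19.88
eef_pos: [0.6017, -0.2401, 0.3567]
ee_rot: [2.064, 1.571, 2.034]
force: [2.0, 1.1, -1.6]
width: 0.0534
```

Request:
apply_moves --commands '[{"dx": 6, "dy": -45, "dz": 0, "spin": 0, "hand": 1}, {"dx": 0, "dy": -35, "dz": 0, "spin": 0, "hand": 1}, {"dx": 0, "dy": -14, "dz": 0, "spin": 0, "hand": 1}, {"dx": 0, "dy": -4, "dz": 0, "spin": 0, "hand": 1}, {"dx": 0, "dy": 0, "dz": 0, "spin": 0, "hand": 1}]'

```text
t: 20.5
eef_pos: [0.6078, -0.3359, 0.3563]
ee_rot: [1.513, 1.571, 1.484]
force: [0.1, -0.2, -1.6]
width: 0.0535
```

```bash
python3 - <<'E'
from h import *
im,C=look('w7',[((.607,-.337,.076),.0315),((.6074,-.3371,.016),.055)])
E
```

```text
20.5 [ 0.6078 -0.3359  0.3563] 0.053533064842535574 [ 0.06 -0.23 -1.65]
```

View pics/w7.png

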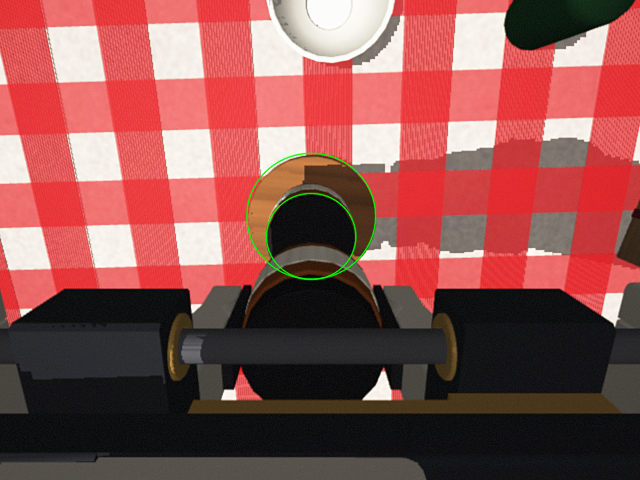

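Request:
apply_moves --commands '[{"dx": 0, "dy": -0.5, "dz": -20, "spin": 0, "hand": 1}, {"dx": 0, "dy": 0, "dz": -28, "spin": 0, "hand": 1}, {"dx": 0, "dy": 0, "dz": -22, "spin": 0, "hand": 1}, {"dx": 0, "dy": 0, "dz": -14, "spin": 0, "hand": 1}, {"dx": 0, "dy": 0, "dz": -6, "spin": 0, "hand": 1}]'

```text
t: 21.18
eef_pos: [0.608, -0.3364, 0.2656]
ee_rot: [2.925, 1.57, 2.896]
force: [0.2, -0.2, -1.4]
width: 0.0536
```

Request:
apply_moves --commands '[{"dx": 0, "dy": 0, "dz": -1, "spin": 0, "hand": 1}, {"dx": 0, "dy": 0, "dz": -1, "spin": 0, "hand": 1}, {"dx": 0, "dy": 0, "dz": -0.5, "spin": 0, "hand": 1}, {"dx": 0, "dy": 0, "dz": 0, "spin": 0, "hand": 1}, {"dx": 0, "dy": 0, "dz": 0, "spin": 0, "hand": 1}]'

```text
t: 21.8
eef_pos: [0.6079, -0.3371, 0.2638]
ee_rot: [-0.2, 1.571, -0.23]
force: [-0.0, -0.0, -2.1]
width: 0.0535
```

Request:
apply_moves --commands '[{"dx": 0, "dy": 0, "dz": -1, "spin": 0, "hand": 1}, {"dx": 0, "dy": 0, "dz": -0.5, "spin": 0, "hand": 1}, {"dx": 0, "dy": 0, "dz": -0.5, "spin": 0, "hand": 1}, {"dx": 0, "dy": 0, "dz": 0, "spin": 0, "hand": 1}, {"dx": 0, "dy": 0, "dz": 0, "spin": 0, "hand": 1}]'

```text
t: 22.42
eef_pos: [0.6079, -0.3371, 0.2618]
ee_rot: [-0.612, 1.571, -0.641]
force: [-1.2, 1.5, 2.0]
width: 0.0532
```

Contact (force rose from about -1.7 N to +2 N). Releasing and lifting away.

Request:
apply_moves --commands '[{"dx": 0, "dy": 0, "dz": 0, "spin": 0, "hand": 0.36}, {"dx": 0, "dy": 0, "dz": 0, "spin": 0, "hand": 0.25}, {"dx": 0, "dy": 0, "dz": 0, "spin": 0, "hand": 0}, {"dx": 0, "dy": 0, "dz": 0, "spin": 0, "hand": 0}, {"dx": 0, "dy": 0, "dz": 10, "spin": 0, "hand": 0}]'

```text
t: 23.05
eef_pos: [0.6076, -0.337, 0.271]
ee_rot: [2.851, 1.569, 2.822]
force: [-0.2, 0.1, 0.4]
width: 0.0859
```

Request:
apply_moves --commands '[{"dx": 0, "dy": 0, "dz": 30, "spin": 0, "hand": 0}, {"dx": 0, "dy": 0, "dz": 30, "spin": 0, "hand": 0}, {"dx": 0, "dy": 0, "dz": 30, "spin": 0, "hand": 0}, {"dx": 0, "dy": 0, "dz": 0, "spin": 0, "hand": 0}, {"dx": 0, "dy": 0, "dz": 0, "spin": 0, "hand": 0}]'

```text
t: 23.68
eef_pos: [0.6076, -0.337, 0.3617]
ee_rot: [0.786, 1.57, 0.757]
force: [0.1, -0.2, -0.0]
width: 0.0878
```

```bash
python3 - <<'E'
from h import *
im,C=look('w8',[((.607,-.337,.126),.0255),((.607,-.337,.076),.0315)])
E
```

```text
23.675 [ 0.6076 -0.337   0.3617] 0.08777590194423888 [ 0.09 -0.15 -0.02]
```

View pics/w8.png

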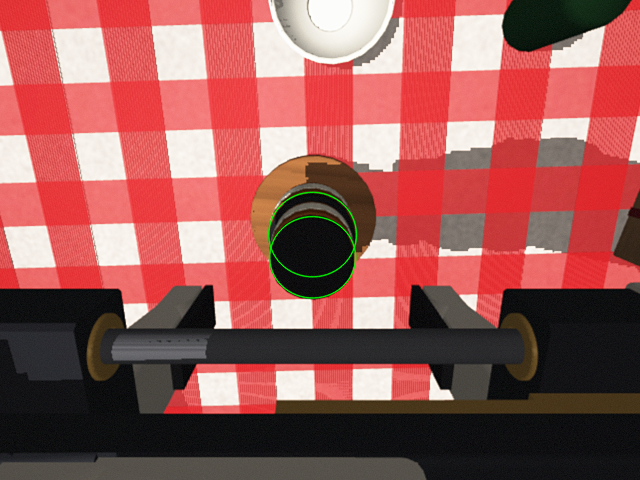

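Request:
apply_moves --commands '[{"dx": -8, "dy": 30, "dz": 0, "spin": 0, "hand": 0}, {"dx": -8, "dy": 48, "dz": 0, "spin": 0, "hand": 0}, {"dx": -10, "dy": 50, "dz": 0, "spin": 0, "hand": 0}, {"dx": -10, "dy": 50, "dz": 0, "spin": 0, "hand": 0}, {"dx": -10, "dy": 50, "dz": 0, "spin": 0, "hand": 0}]'

```text
t: 24.35
eef_pos: [0.5612, -0.1076, 0.3606]
ee_rot: [-3.029, 1.569, -3.059]
force: [1.4, 1.1, 0.8]
width: 0.088
```

Request:
apply_moves --commands '[{"dx": -10, "dy": 50, "dz": 0, "spin": 0, "hand": 0}, {"dx": -10, "dy": 50, "dz": 0, "spin": 0, "hand": 0}, {"dx": -10, "dy": 50, "dz": 0, "spin": 0, "hand": 0}, {"dx": -10, "dy": 50, "dz": 0, "spin": 0, "hand": 0}, {"dx": -10, "dy": 50, "dz": 0, "spin": 0, "hand": 0}]'

```text
t: 24.98
eef_pos: [0.5111, 0.1424, 0.3609]
ee_rot: [-2.521, 1.569, -2.551]
force: [1.4, 0.0, -0.1]
width: 0.0872
```

Request:
apply_moves --commands '[{"dx": -12, "dy": 50, "dz": -10, "spin": 0, "hand": 0}, {"dx": -12, "dy": 50, "dz": -15, "spin": 0, "hand": 0}, {"dx": -12, "dy": 48, "dz": -20, "spin": 0, "hand": 0}, {"dx": -8, "dy": 30, "dz": -12, "spin": 0, "hand": 0}, {"dx": -2, "dy": 8, "dz": -5, "spin": 0, "hand": 0}]'

```text
t: 25.6
eef_pos: [0.465, 0.3283, 0.2977]
ee_rot: [-2.197, 1.568, -2.224]
force: [0.1, 0.4, -0.4]
width: 0.0876
```

```bash
python3 - <<'E'
from h import *
im,C=look('w9',[((.466,.3287,.04),.0195)])
E
```

```text
25.6 [0.465  0.3283 0.2977] 0.08758124052843311 [ 0.1   0.44 -0.43]
```

View pics/w9.png

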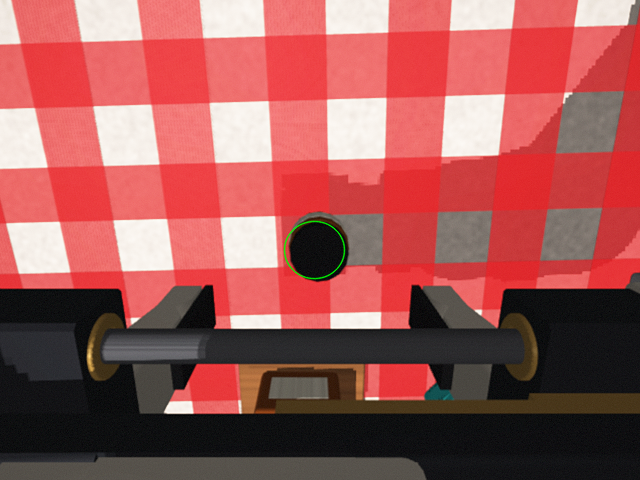

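Request:
apply_moves --commands '[{"dx": 0.5, "dy": 1, "dz": -30, "spin": 0, "hand": 0}, {"dx": 0, "dy": 0, "dz": -30, "spin": 0, "hand": 0}, {"dx": 0, "dy": 0, "dz": -28, "spin": 0, "hand": 0}, {"dx": 0, "dy": 0, "dz": -18, "spin": 0, "hand": 0}, {"dx": 0, "dy": 0, "dz": -8, "spin": 0, "hand": 0}]'

```text
t: 26.28
eef_pos: [0.4666, 0.3267, 0.1847]
ee_rot: [-2.162, 1.569, -2.192]
force: [0.1, 0.2, -1.2]
width: 0.0874
```

Request:
apply_moves --commands '[{"dx": 0, "dy": 0, "dz": 0, "spin": 0, "hand": 0.25}, {"dx": 0, "dy": 0, "dz": 0, "spin": 0, "hand": 0.45}, {"dx": 0, "dy": 0, "dz": 0, "spin": 0, "hand": 0.6}, {"dx": 0, "dy": 0, "dz": 0, "spin": 0, "hand": 1}, {"dx": 0, "dy": 0, "dz": 0, "spin": 0, "hand": 1}]'

```text
t: 26.9
eef_pos: [0.4665, 0.3282, 0.1859]
ee_rot: [0.959, 1.57, 0.93]
force: [0.2, 1.0, 0.5]
width: 0.0432
```

Request:
apply_moves --commands '[{"dx": 0, "dy": 0, "dz": 0, "spin": 0, "hand": 1}, {"dx": 0, "dy": 0, "dz": 0, "spin": 0, "hand": 1}, {"dx": 0, "dy": 0, "dz": 2, "spin": 0, "hand": 1}, {"dx": 0, "dy": 0, "dz": 5, "spin": 0, "hand": 1}, {"dx": 0, "dy": 0, "dz": 10, "spin": 0, "hand": 1}]'

```text
t: 27.52
eef_pos: [0.4662, 0.3276, 0.2026]
ee_rot: [-2.21, 1.569, -2.239]
force: [-0.2, 1.0, -2.0]
width: 0.0414
```

Request:
apply_moves --commands '[{"dx": 0, "dy": 0, "dz": 20, "spin": 0, "hand": 1}, {"dx": 0, "dy": 0, "dz": 40, "spin": 0, "hand": 1}, {"dx": 0, "dy": 0, "dz": 50, "spin": 0, "hand": 1}, {"dx": 0, "dy": 0, "dz": 50, "spin": 0, "hand": 1}, {"dx": 0, "dy": 0, "dz": 40, "spin": 0, "hand": 1}]'

```text
t: 28.15
eef_pos: [0.4662, 0.3275, 0.4057]
ee_rot: [0.883, 1.569, 0.854]
force: [1.4, -0.0, -1.3]
width: 0.0417
```

```bash
python3 - <<'E'
from h import *
im,C=look('w10',[])
E
```

```text
28.15 [0.4662 0.3275 0.4057] 0.0416743553323446 [ 1.41 -0.04 -1.26]
```

View pics/w10.png

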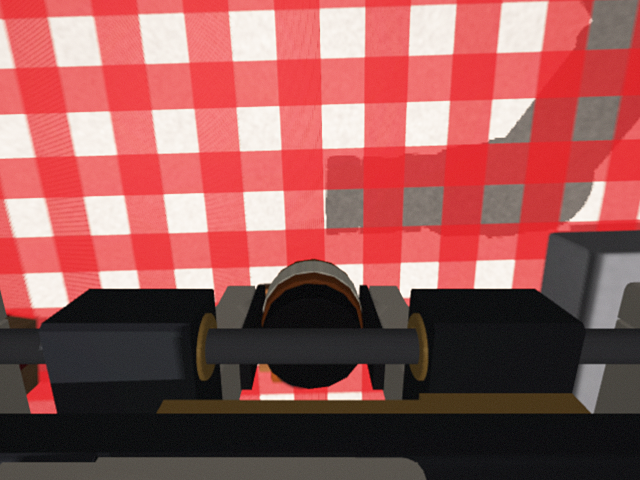

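Request:
apply_moves --commands '[{"dx": 10, "dy": -20, "dz": 0, "spin": 0, "hand": 1}, {"dx": 12, "dy": -40, "dz": 0, "spin": 0, "hand": 1}, {"dx": 12, "dy": -48, "dz": 0, "spin": 0, "hand": 1}, {"dx": 12, "dy": -48, "dz": 0, "spin": 0, "hand": 1}, {"dx": 12, "dy": -48, "dz": 0, "spin": 0, "hand": 1}]'

```text
t: 28.82
eef_pos: [0.5242, 0.1215, 0.4019]
ee_rot: [-2.627, 1.569, -2.656]
force: [0.7, -1.0, -0.5]
width: 0.0409
```

Request:
apply_moves --commands '[{"dx": 10, "dy": -48, "dz": 0, "spin": 0, "hand": 1}, {"dx": 10, "dy": -48, "dz": 0, "spin": 0, "hand": 1}, {"dx": 10, "dy": -48, "dz": 0, "spin": 0, "hand": 1}, {"dx": 10, "dy": -48, "dz": 0, "spin": 0, "hand": 1}, {"dx": 10, "dy": -48, "dz": 0, "spin": 0, "hand": 1}]'

```text
t: 29.45
eef_pos: [0.5738, -0.1185, 0.4018]
ee_rot: [-3.111, 1.569, -3.141]
force: [0.7, 0.4, -0.3]
width: 0.0413
```

Request:
apply_moves --commands '[{"dx": 9, "dy": -48, "dz": 0, "spin": 0, "hand": 1}, {"dx": 9, "dy": -48, "dz": 0, "spin": 0, "hand": 1}, {"dx": 9, "dy": -48, "dz": 0, "spin": 0, "hand": 1}, {"dx": 6, "dy": -40, "dz": 0, "spin": 0, "hand": 1}, {"dx": 0, "dy": -25, "dz": 0, "spin": 0, "hand": 1}]'

```text
t: 30.08
eef_pos: [0.6066, -0.3275, 0.4011]
ee_rot: [2.866, 1.568, 2.835]
force: [0.7, 0.5, -1.4]
width: 0.0416
```

Request:
apply_moves --commands '[{"dx": 0, "dy": -10, "dz": -10, "spin": 0, "hand": 1}, {"dx": 0, "dy": -2, "dz": -10, "spin": 0, "hand": 1}, {"dx": 0, "dy": 0, "dz": -10, "spin": 0, "hand": 1}, {"dx": 0, "dy": 0, "dz": 0, "spin": 0, "hand": 1}, {"dx": 0, "dy": 0, "dz": 0, "spin": 0, "hand": 1}]'

```text
t: 30.7
eef_pos: [0.6077, -0.3364, 0.373]
ee_rot: [-0.407, 1.57, -0.435]
force: [-0.6, -1.1, -0.8]
width: 0.0414
```

```bash
python3 - <<'E'
from h import *
im,C=look('w11',[((.607,-.337,.126),.0255),((.607,-.337,.076),.0315)])
E
```

```text
30.7 [ 0.6077 -0.3364  0.373 ] 0.04138533878053743 [-0.65 -1.12 -0.8 ]
```

View pics/w11.png

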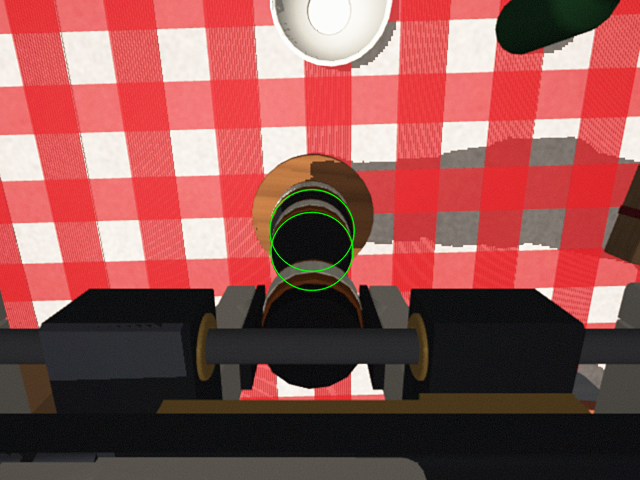

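Request:
apply_moves --commands '[{"dx": 0, "dy": 0, "dz": -14, "spin": 0, "hand": 1}, {"dx": 0, "dy": 0, "dz": -18, "spin": 0, "hand": 1}, {"dx": 0, "dy": 0, "dz": -14, "spin": 0, "hand": 1}, {"dx": 0, "dy": 0, "dz": -8, "spin": 0, "hand": 1}, {"dx": 0, "dy": 0, "dz": -2, "spin": 0, "hand": 1}]'

```text
t: 31.38
eef_pos: [0.6073, -0.3371, 0.3156]
ee_rot: [2.958, 1.57, 2.928]
force: [-0.8, 0.4, -0.7]
width: 0.041
```

Request:
apply_moves --commands '[{"dx": 0, "dy": 0, "dz": -1, "spin": 0, "hand": 1}, {"dx": 0, "dy": 0, "dz": -1, "spin": 0, "hand": 1}, {"dx": 0, "dy": 0, "dz": 0, "spin": 0, "hand": 1}, {"dx": 0, "dy": 0, "dz": 0, "spin": 0, "hand": 1}, {"dx": 0, "dy": 0, "dz": 0, "spin": 0, "hand": 1}]'

```text
t: 32.0
eef_pos: [0.6074, -0.3371, 0.3147]
ee_rot: [-0.292, 1.571, -0.321]
force: [-0.6, 0.4, -1.2]
width: 0.041
```

Request:
apply_moves --commands '[{"dx": 0, "dy": 0, "dz": -1, "spin": 0, "hand": 1}, {"dx": 0, "dy": 0, "dz": -0.5, "spin": 0, "hand": 1}, {"dx": 0, "dy": 0, "dz": -0.5, "spin": 0, "hand": 1}, {"dx": 0, "dy": 0, "dz": 0, "spin": 0, "hand": 1}, {"dx": 0, "dy": 0, "dz": 0, "spin": 0, "hand": 1}]'

```text
t: 32.62
eef_pos: [0.6074, -0.3371, 0.3126]
ee_rot: [0.135, 1.571, 0.106]
force: [-0.6, 0.8, -1.7]
width: 0.0414
```

Request:
apply_moves --commands '[{"dx": 0, "dy": 0, "dz": -0.6, "spin": 0, "hand": 1}, {"dx": 0, "dy": 0, "dz": 0, "spin": 0, "hand": 1}, {"dx": 0, "dy": 0, "dz": -0.4, "spin": 0, "hand": 1}, {"dx": 0, "dy": 0, "dz": 0, "spin": 0, "hand": 1}, {"dx": 0, "dy": 0, "dz": 0, "spin": 0, "hand": 1}]'

```text
t: 33.25
eef_pos: [0.6074, -0.3371, 0.312]
ee_rot: [-0.46, 1.57, -0.489]
force: [-1.6, 1.1, 3.2]
width: 0.0413
```

Contact (+3.2 N). Releasing.

Request:
apply_moves --commands '[{"dx": 0, "dy": 0, "dz": 0, "spin": 0, "hand": 0.48}, {"dx": 0, "dy": 0, "dz": 0, "spin": 0, "hand": 0.35}, {"dx": 0, "dy": 0, "dz": 0, "spin": 0, "hand": 0.1}, {"dx": 0, "dy": 0, "dz": 0, "spin": 0, "hand": 0}, {"dx": 0, "dy": 0, "dz": 0, "spin": 0, "hand": 0}]'

```text
t: 33.88
eef_pos: [0.6074, -0.3371, 0.3115]
ee_rot: [-3.117, 1.571, 3.137]
force: [0.4, -0.8, -0.8]
width: 0.0801
```

Request:
apply_moves --commands '[{"dx": 0, "dy": 0, "dz": 10, "spin": 0, "hand": 0}, {"dx": 0, "dy": 0, "dz": 25, "spin": 0, "hand": 0}, {"dx": 0, "dy": 0, "dz": 35, "spin": 0, "hand": 0}, {"dx": 0, "dy": 0, "dz": 30, "spin": 0, "hand": 0}, {"dx": 0, "dy": 0, "dz": 0, "spin": 0, "hand": 0}]'

```text
t: 34.5
eef_pos: [0.6078, -0.3374, 0.4158]
ee_rot: [-0.355, 1.565, -0.384]
force: [0.6, -0.3, -0.4]
width: 0.0873
```

```bash
python3 - <<'E'
from h import *
im,C=look('w12',[((.607,-.337,.166),.0195),((.607,-.337,.126),.0255),((.607,-.337,.076),.0315)])
E
```

```text
34.5 [ 0.6078 -0.3374  0.4158] 0.08728765577222108 [ 0.61 -0.29 -0.41]
```

View pics/w12.png

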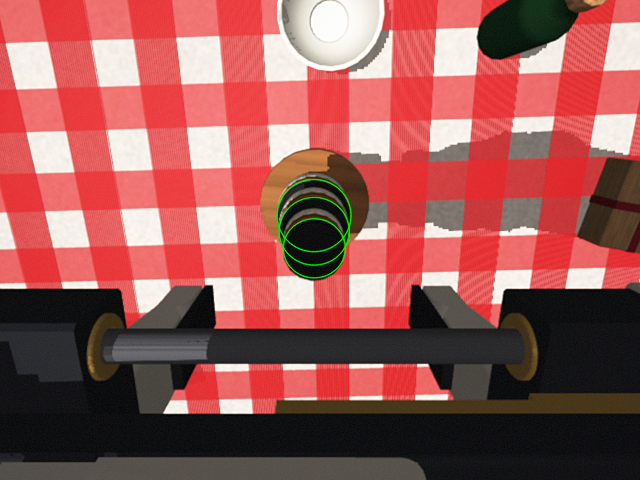

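Request:
apply_moves --commands '[{"dx": 0, "dy": 20, "dz": 0, "spin": 0, "hand": 0}, {"dx": 1, "dy": 40, "dz": 0, "spin": 0, "hand": 0}, {"dx": 1, "dy": 48, "dz": 0, "spin": 0, "hand": 0}, {"dx": 1, "dy": 48, "dz": 0, "spin": 0, "hand": 0}, {"dx": 1, "dy": 48, "dz": 0, "spin": 0, "hand": 0}]'

```text
t: 35.17
eef_pos: [0.6108, -0.1308, 0.4107]
ee_rot: [3.071, 1.569, 3.042]
force: [-0.2, 0.9, 0.3]
width: 0.0875
```

Request:
apply_moves --commands '[{"dx": 1, "dy": 48, "dz": -10, "spin": 0, "hand": 0}, {"dx": 1, "dy": 48, "dz": -20, "spin": 0, "hand": 0}, {"dx": 1, "dy": 48, "dz": -20, "spin": 0, "hand": 0}, {"dx": 1, "dy": 48, "dz": -20, "spin": 0, "hand": 0}, {"dx": 1, "dy": 48, "dz": -20, "spin": 0, "hand": 0}]'

```text
t: 35.8
eef_pos: [0.6154, 0.1091, 0.3203]
ee_rot: [-2.766, 1.57, -2.795]
force: [0.9, 0.1, -0.2]
width: 0.0879
```

Request:
apply_moves --commands '[{"dx": 3, "dy": 33, "dz": -15, "spin": 0, "hand": 0}, {"dx": 3, "dy": 16, "dz": -5, "spin": 0, "hand": 0}, {"dx": 1, "dy": 5, "dz": 0, "spin": 0, "hand": 0}, {"dx": 0, "dy": 0, "dz": 0, "spin": 0, "hand": 0}, {"dx": 0, "dy": 0, "dz": 0, "spin": 0, "hand": 0}]'

```text
t: 36.42
eef_pos: [0.6234, 0.1599, 0.3022]
ee_rot: [0.506, 1.57, 0.476]
force: [0.5, -0.6, 0.1]
width: 0.088
```

```bash
python3 - <<'E'
from h import *
im,C=look('w13',[((.6234,.1605,.046),.0185),((.5995,.3135,.076),.025)])
o=cv2.imread('pics/w13_raw.png'); crop(o,220,170,420,320,4,'pics/w13c.png')
E
```

```text
36.425 [0.6234 0.1599 0.3022] 0.08795658237416686 [ 0.49 -0.64  0.15]
```

View pics/w13.png

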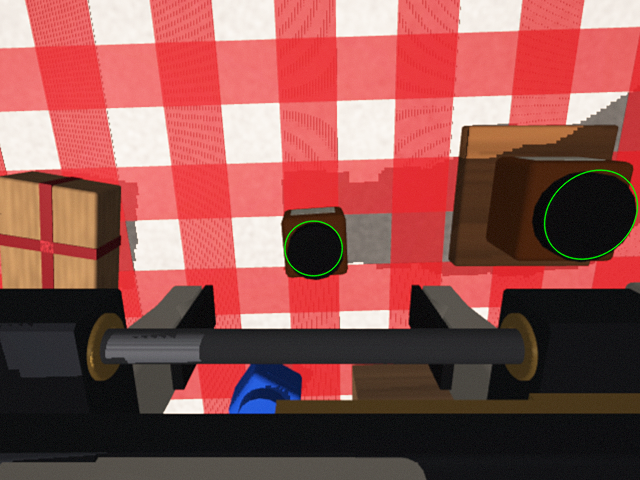

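View pics/w13c.png

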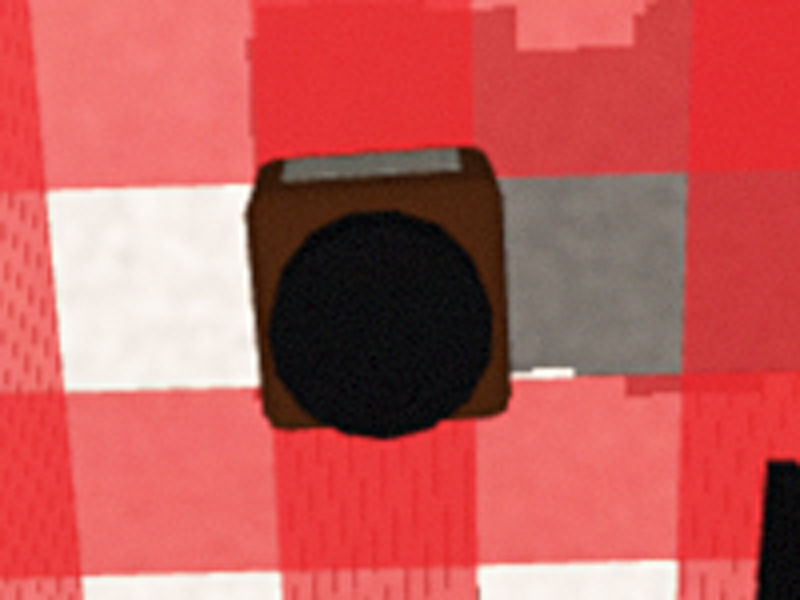

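Request:
apply_moves --commands '[{"dx": 0, "dy": 0.5, "dz": -30, "spin": 3.5, "hand": 0}, {"dx": 0, "dy": 0, "dz": -32, "spin": 0, "hand": 0}, {"dx": 0, "dy": 0, "dz": -29, "spin": 0, "hand": 0}, {"dx": 0, "dy": 0, "dz": -18, "spin": 0, "hand": 0}, {"dx": 0, "dy": 0, "dz": -9, "spin": 0, "hand": 0}]'

```text
t: 37.1
eef_pos: [0.6234, 0.161, 0.183]
ee_rot: [-2.502, 1.57, -2.47]
force: [0.6, -0.5, 0.9]
width: 0.0878
```

Request:
apply_moves --commands '[{"dx": 0, "dy": 0, "dz": 0, "spin": 0, "hand": 0.25}, {"dx": 0, "dy": 0, "dz": 0, "spin": 0, "hand": 0.42}, {"dx": 0, "dy": 0, "dz": 0, "spin": 0, "hand": 0.6}, {"dx": 0, "dy": 0, "dz": 0, "spin": 0, "hand": 1}, {"dx": 0, "dy": 0, "dz": 0, "spin": 0, "hand": 1}]'

```text
t: 37.72
eef_pos: [0.6234, 0.1615, 0.1839]
ee_rot: [0.491, 1.57, 0.523]
force: [-0.3, 0.1, 3.3]
width: 0.0438
```

Request:
apply_moves --commands '[{"dx": 0, "dy": 0, "dz": 0, "spin": 0, "hand": 1}, {"dx": 0, "dy": 0, "dz": 0, "spin": 0, "hand": 1}, {"dx": 0, "dy": 0, "dz": 0, "spin": 0, "hand": 1}, {"dx": 0, "dy": 0, "dz": 0, "spin": 0, "hand": 1}, {"dx": 0, "dy": 0, "dz": 3, "spin": 0, "hand": 1}]'

```text
t: 38.35
eef_pos: [0.6231, 0.1613, 0.1861]
ee_rot: [-2.784, 1.57, -2.752]
force: [-0.8, 0.8, -1.4]
width: 0.0436
```

Request:
apply_moves --commands '[{"dx": 0, "dy": 0, "dz": 8, "spin": 0, "hand": 1}, {"dx": 0, "dy": 0, "dz": 25, "spin": 0, "hand": 1}, {"dx": 0, "dy": 0, "dz": 40, "spin": 0, "hand": 1}, {"dx": 0, "dy": 0, "dz": 40, "spin": 0, "hand": 1}, {"dx": 0, "dy": 0, "dz": 35, "spin": 0, "hand": 1}]'

```text
t: 38.98
eef_pos: [0.6233, 0.1613, 0.3365]
ee_rot: [0.426, 1.57, 0.458]
force: [0.5, -0.2, -1.0]
width: 0.0439
```

Request:
apply_moves --commands '[{"dx": -5, "dy": 25, "dz": 0, "spin": -1.5, "hand": 1}, {"dx": -7, "dy": 45, "dz": 0, "spin": -2, "hand": 1}, {"dx": -7, "dy": 45, "dz": 0, "spin": 0, "hand": 1}, {"dx": -4, "dy": 28, "dz": 0, "spin": 0, "hand": 1}, {"dx": -1, "dy": 9.5, "dz": 0, "spin": 0, "hand": 1}]'

```text
t: 39.6
eef_pos: [0.599, 0.3154, 0.3344]
ee_rot: [-2.518, 1.57, -2.546]
force: [0.6, -0.3, -1.5]
width: 0.0437
```

Request:
apply_moves --commands '[{"dx": 0, "dy": 0, "dz": 0, "spin": 0, "hand": 1}, {"dx": 0, "dy": 0, "dz": -5, "spin": 0, "hand": 1}, {"dx": 0, "dy": 0, "dz": -10, "spin": 0, "hand": 1}, {"dx": 0, "dy": 0, "dz": -10, "spin": 0, "hand": 1}, {"dx": 0, "dy": 0, "dz": 0, "spin": 0, "hand": 1}]'

```text
t: 40.22
eef_pos: [0.5992, 0.3133, 0.308]
ee_rot: [-2.43, 1.568, -2.46]
force: [-0.7, -1.8, -0.9]
width: 0.0441
```

```bash
python3 - <<'E'
from h import *
im,C=look('w14',[((.5995,.3135,.076),.025)])
E
```

```text
40.225 [0.5992 0.3133 0.308 ] 0.04407464580061127 [-0.7  -1.75 -0.92]
```

View pics/w14.png

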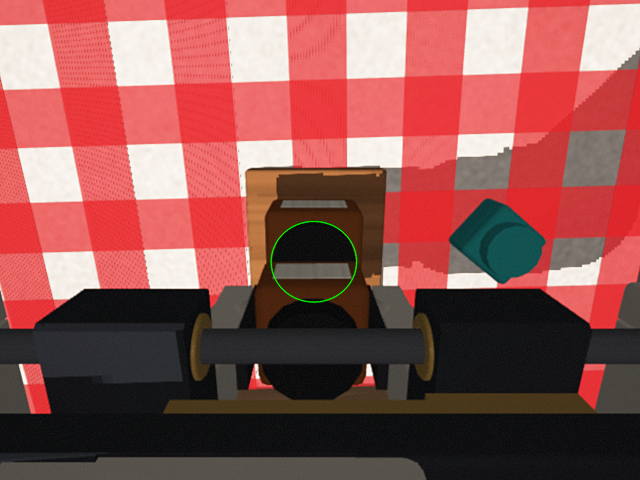

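Lined up. Lowering from 0.308 towards 0.260.

Request:
apply_moves --commands '[{"dx": 0, "dy": 0, "dz": -12, "spin": 0, "hand": 1}, {"dx": 0, "dy": 0, "dz": -14, "spin": 0, "hand": 1}, {"dx": 0, "dy": 0, "dz": -10, "spin": 0, "hand": 1}, {"dx": 0, "dy": 0, "dz": -6, "spin": 0, "hand": 1}, {"dx": 0, "dy": 0, "dz": -2, "spin": 0, "hand": 1}]'

```text
t: 40.9
eef_pos: [0.5994, 0.3139, 0.265]
ee_rot: [-2.327, 1.57, -2.356]
force: [0.6, -0.9, -0.3]
width: 0.0441
```

Request:
apply_moves --commands '[{"dx": 0, "dy": 0, "dz": -0.5, "spin": 0, "hand": 1}, {"dx": 0, "dy": 0, "dz": -0.5, "spin": 0, "hand": 1}, {"dx": 0, "dy": 0, "dz": 0, "spin": 0, "hand": 1}, {"dx": 0, "dy": 0, "dz": 0, "spin": 0, "hand": 1}, {"dx": 0, "dy": 0, "dz": 0, "spin": 0, "hand": 1}]'

```text
t: 41.52
eef_pos: [0.5994, 0.3139, 0.2647]
ee_rot: [0.771, 1.571, 0.741]
force: [-0.6, 0.3, -0.8]
width: 0.044
```

Request:
apply_moves --commands '[{"dx": 0, "dy": 0, "dz": -1, "spin": 0, "hand": 1}, {"dx": 0, "dy": 0, "dz": -1, "spin": 0, "hand": 1}, {"dx": 0, "dy": 0, "dz": -1, "spin": 0, "hand": 1}, {"dx": 0, "dy": 0, "dz": 0, "spin": 0, "hand": 1}, {"dx": 0, "dy": 0, "dz": 0, "spin": 0, "hand": 1}]'

```text
t: 42.15
eef_pos: [0.5994, 0.3139, 0.2616]
ee_rot: [0.694, 1.571, 0.665]
force: [-0.6, 0.0, 0.1]
width: 0.044
```

Request:
apply_moves --commands '[{"dx": 0, "dy": 0, "dz": -0.7, "spin": 0, "hand": 1}, {"dx": 0, "dy": 0, "dz": -0.5, "spin": 0, "hand": 1}, {"dx": 0, "dy": 0, "dz": 0, "spin": 0, "hand": 1}, {"dx": 0, "dy": 0, "dz": 0, "spin": 0, "hand": 1}, {"dx": 0, "dy": 0, "dz": 0, "spin": 0, "hand": 1}]'

```text
t: 42.78
eef_pos: [0.5994, 0.3139, 0.2604]
ee_rot: [0.811, 1.571, 0.782]
force: [0.5, 0.2, -1.8]
width: 0.0437
```

Request:
apply_moves --commands '[{"dx": 0, "dy": 0, "dz": -0.6, "spin": 0, "hand": 1}, {"dx": 0, "dy": 0, "dz": 0, "spin": 0, "hand": 1}, {"dx": 0, "dy": 0, "dz": -0.4, "spin": 0, "hand": 1}, {"dx": 0, "dy": 0, "dz": 0, "spin": 0, "hand": 1}, {"dx": 0, "dy": 0, "dz": 0, "spin": 0, "hand": 1}]'

```text
t: 43.4
eef_pos: [0.5994, 0.3139, 0.2599]
ee_rot: [0.463, 1.57, 0.434]
force: [-2.5, -1.1, 5.5]
width: 0.0437
```

Contact at the expected height. Releasing, lifting, and checking with all the cameras.

Request:
apply_moves --commands '[{"dx": 0, "dy": 0, "dz": 0, "spin": 0, "hand": 0.46}, {"dx": 0, "dy": 0, "dz": 0, "spin": 0, "hand": 0.35}, {"dx": 0, "dy": 0, "dz": 0, "spin": 0, "hand": 0.1}, {"dx": 0, "dy": 0, "dz": 0, "spin": 0, "hand": 0}, {"dx": 0, "dy": 0, "dz": 0, "spin": 0, "hand": 0}]'

```text
t: 44.02
eef_pos: [0.5994, 0.3139, 0.2593]
ee_rot: [-2.63, 1.571, -2.659]
force: [0.5, 0.4, 0.1]
width: 0.0816
```

Request:
apply_moves --commands '[{"dx": 0, "dy": 0, "dz": 10, "spin": 0, "hand": 0}, {"dx": 0, "dy": 0, "dz": 25, "spin": 0, "hand": 0}, {"dx": 0, "dy": 0, "dz": 35, "spin": 0, "hand": 0}, {"dx": 0, "dy": 0, "dz": 35, "spin": 0, "hand": 0}, {"dx": 0, "dy": 0, "dz": 0, "spin": 0, "hand": 0}]'

```text
t: 44.65
eef_pos: [0.6, 0.3143, 0.369]
ee_rot: [0.651, 1.564, 0.622]
force: [0.3, -0.6, -0.3]
width: 0.0878
```

```bash
python3 - <<'E'
from h import *
im,C=look('w15',[((.5995,.3135,.076),.025),((.5995,.3135,.122),.0185)])
E
```

```text
44.65 [0.6    0.3143 0.369 ] 0.08780108367076297 [ 0.25 -0.62 -0.25]
```

View pics/w15.png

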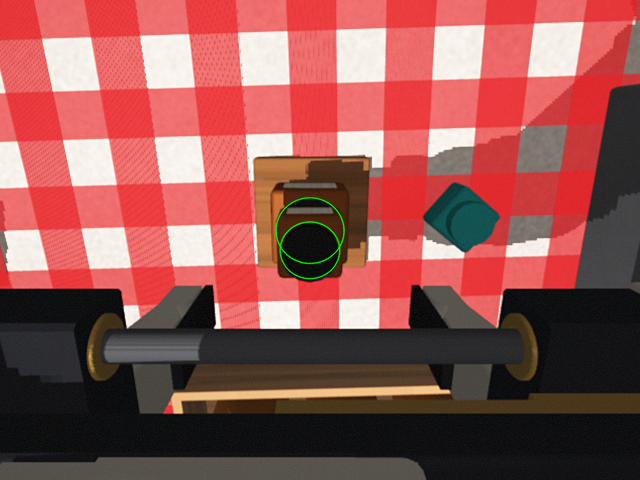

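Request:
apply_moves --commands '[{"dx": -20, "dy": -20, "dz": 20, "spin": 0, "hand": 0}, {"dx": -30, "dy": -45, "dz": 10, "spin": 0, "hand": 0}, {"dx": -30, "dy": -50, "dz": 0, "spin": 0, "hand": 0}, {"dx": -30, "dy": -50, "dz": 0, "spin": 0, "hand": 0}, {"dx": -30, "dy": -50, "dz": 0, "spin": 0, "hand": 0}]'

```text
t: 45.32
eef_pos: [0.4579, 0.0973, 0.3937]
ee_rot: [-2.588, 1.57, -2.617]
force: [1.4, -1.3, 1.0]
width: 0.088
```

Request:
apply_moves --commands '[{"dx": -10, "dy": -45, "dz": 0, "spin": 0, "hand": 0}, {"dx": 0, "dy": -20, "dz": 0, "spin": 0, "hand": 0}, {"dx": 0, "dy": 0, "dz": 0, "spin": 0, "hand": 0}, {"dx": 0, "dy": 0, "dz": 0, "spin": 0, "hand": 0}, {"dx": 0, "dy": 0, "dz": 0, "spin": 0, "hand": 0}]'

```text
t: 45.95
eef_pos: [0.4495, 0.0346, 0.3941]
ee_rot: [-2.706, 1.57, -2.734]
force: [0.1, 0.7, -0.2]
width: 0.0876
```

```bash
python3 - <<'E'
from h import *
t=viewer.grab_frame('top')[:,:,::-1].copy(); s=viewer.grab_frame('side')[:,:,::-1].copy()
cv2.imwrite('pics/t16r.png',t);cv2.imwrite('pics/s16r.png',s)
def ring(im,n,p,r):
    C=cam(n); q=np.array([proj(n,[p[0]+r*np.cos(a),p[1]+r*np.sin(a),p[2]],C) for a in np.linspace(0,6.283,60)])
    return q
K=4
def ov(im,n,box,name,rings,K=4):
    x0,y0,x1,y1=box
    o=cv2.resize(im[y0:y1,x0:x1],None,fx=K,fy=K,interpolation=cv2.INTER_CUBIC)
    for p,r in rings:
        q=(ring(im,n,p,r)-[x0,y0]+.5)*K-.5
        cv2.polylines(o,[np.int32(q)],True,(0,255,0),1,cv2.LINE_AA)
    cv2.imwrite(name,o)
a=[((.607,-.337,.166),.0195),((.607,-.337,.126),.0255),((.607,-.337,.076),.0315)]
b=[((.5995,.3135,.122),.0185),((.5995,.3135,.076),.025)]
ov(t,'top',(420,190,520,290),'pics/t16a.png',a); ov(t,'top',(160,190,260,290),'pics/t16b.png',b)
ov(s,'side',(300,130,420,240),'pics/s16a.png',a,5); ov(s,'side',(200,240,320,360),'pics/s16b.png',b,5)
h=np.hstack([cv2.imread(f'pics/t16{c}.png') for c in 'ab']);cv2.imwrite('pics/t16.png',h)
E
```

```text
(no output)
```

View pics/t16r.png

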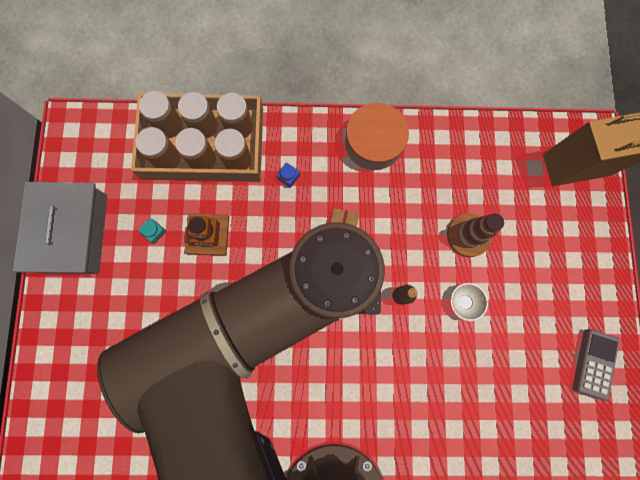

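View pics/t16.png

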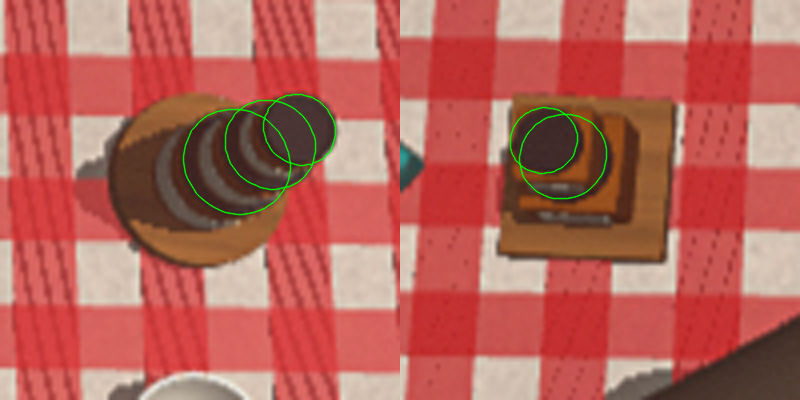

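View pics/s16a.png

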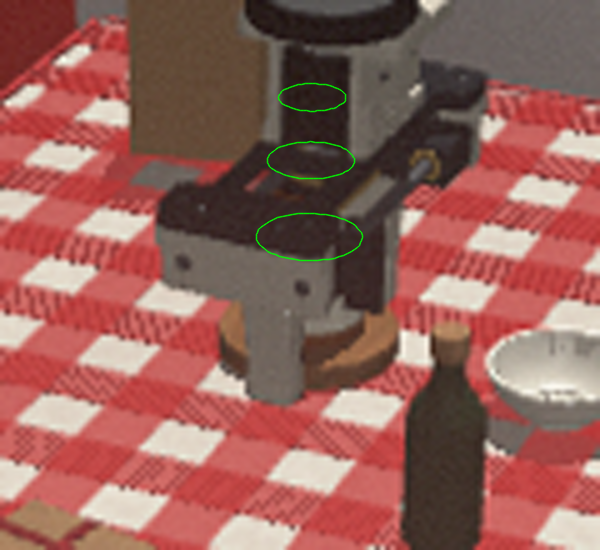

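View pics/s16b.png

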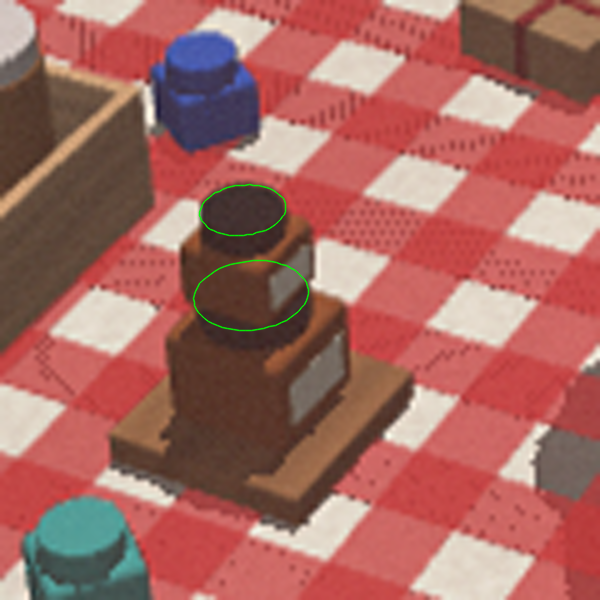

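```bash
python3 - <<'E'
from station import arm,status
print(arm.job_done(), status.get_state()['t'])
E
```

```text
the job is handed in; nothing more can be done
the job is handed in; nothing more can be done
```

Both towers are built and the job was handed in at about 46 s of the 136 s allowed. The round jars (large, medium, small) are on the round board, and the two square jars (large, small) are on the square board. I lowered each jar in small steps until it made contact, then opened the fingers, and the contact heights agreed with the expected stack heights within about 1 mm.

**Last checks:**
- **Towers:** lid outlines drawn at the expected positions and heights matched both towers in the top and wrist pictures to about 1–2 mm. They also matched the square tower in the side picture.
- **Bowl and bottle:** both sit at the same pixels in the top picture as at the start. The gift box was mostly hidden in the last picture, but looked unmoved in the wrist picture taken before the last pick.
- **Gripper:** it is open and clear of everything.

**Disagreements and gaps:**
- **Square board centre:** the top and wrist cameras differed by about 2–3 mm, which is within the calibration error. I placed the jar between the two estimates.
- **Round tower:** the arm hid it in the side picture, so it is confirmed only from the top and wrist pictures.

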